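# Refit the block heater's insert plate

### The job

Put the aluminium insert plate back into the small block heater: tilt it, slip its thin tongue under the lip at one end of the heater's pocket, then lower the other end until the plate lies level and fully home on the bottom of the pocket. Then slide the heater's catch all the way in over the plate's other end, and leave the things standing around where they are.

Things in the scene. Friction and masses are not known exactly. Their poses are not given: they have to be found in the camera images.
- heater: Fixed block heater: white box with an open pocket on top. Origin on the worktop under the pocket; x from its lip end (to the robot's right) to its catch end, y towards the robot, z up. Its frame, mm: box x -84..100, y -59..59; rim z=58; pocket floor z=45, x -65..47, y -37..37. Aluminium lip plate across the -x end: x -84..-54, y -52..52, underside z=57, top z=63: it overhangs 11 mm of the pocket.
- seat (a point): Point on the pocket floor where the insert's origin lies when it is home (heater frame 0, 0, 45 mm); axes as the heater's.
- lip_pocket (a point): Point on the pocket floor under the lip where the middle of the tongue's end lower edge lies when the insert is home (heater frame -63, 0, 45 mm); 2 mm play all round.
- catch (a joint): Sliding catch on the rim at the heater's +x end, m: 0 = back (open), 0.020 = fully in (moved to heater -x) at its stop. Friction 1.5 N; stays where left; starts within 3 mm of open. Its plate, 30 mm wide (y), lies at z 59..65 mm (heater frame), leading edge at x = 54 mm minus the joint value: fully in, it covers 11 mm of the insert's top with 2 mm of air; it strikes an insert that is not down.
- catch_tab (a point): Middle of the top of the catch's upright black tab (heater frame x = 84 mm minus the joint value, z = 90 mm), moves with it. The tab is 12 mm thick (x), 30 mm wide (y), rises 25 mm above the catch's plate; pinch or push it. The insert's raised end must come down clear of it.
- insert: Loose aluminium plate, 0.25 kg: body 90 (x) x 70 (y) x 12 mm with rows of wells; at its -x end a thin tongue, 6 mm thick, 60 mm wide, flush with the underside, reaching x = -63 mm. Origin: centre of the body's underside, z up. In the middle a black upright rib (handle): 14 mm thick (x), 44 mm long (y), z 12..48 mm. Starts flat on the worktop, tongue roughly to the robot's right.
- tongue (a point): Middle of the end lower edge of the insert's tongue (insert frame -63, 0, 0 mm). The insert is 108 mm long over the tongue, the opening beside the lip only 101 mm: it cannot go in level. With its other end raised 15 degrees the tongue clears the lip by nearly 3 mm.
- handle_top (a point): Middle of the top of the insert's handle rib (insert frame 0, 0, 48 mm).
- timer: Bystander: white bench timer, 50 x 66 x 58 mm; origin under its centre.
- beaker: Bystander: clear beaker, 55 mm across, 73 mm high; origin under its centre.
- cup: Bystander: white sample cup with lid, 58 mm across, 62 mm high; origin under its centre.
Things that resemble listed ones, but are neither listed nor needed, are in the scene too. Leave any blue look-alike of the insert alone.

How it is judged:
By the outcome, as a careful person would: the job done as asked, in the order asked, and still so for the second after the job is handed in, with the robot touching nothing.
It also fails if it takes over 48 s, if anything falls off the work surface, if the arm or the gripper's body presses on something with over 40 N, if the wrist force passes 120 N, or if a joint passes its speed limit or range.

### The arm

A 7-joint arm with a two-finger parallel gripper is mounted at the origin on a cart in front of the work surface, level with it; the furniture and walls round the work are solid. World frame = base frame: x ahead of the robot, y to its left, z up, the work surface at z = 0. Lengths are in m, angles in rad, forces in N, time in s.
With the tool pointing down it reaches from about 0.425 to 1.025 m from the base axis. Payload 9.4 kg.
Tool frame: the origin (TCP) lies at the very end of the fingers, on their centre line; the grasp point (between the pads) lies 19 mm behind it; z points along the fingers, y is the line along which they close (so a half turn about z gives the same grasp; the last joint's range is limited). The gripper opens to 85 mm and grips with 20 to 120 N. Pads are 22 mm wide; open, the fingers measure 114 mm over their backs; the gripper's body (76 mm by 85 mm) begins 54 mm behind the grasp point. The pads swing forward as they close: fully open they stand 13 mm farther back than shut.
Start: joints at [-0.077, 0.599, -0.003, 1.599, 0.002, 0.943, -0.08], TCP at [0.725, -0, 0.231] pointing down, gripper open.
Joint ranges: [-2.57, 2.57], [-0.35, 1.97], [-1.29, 1.29], [0.11, 2.56], [-1.05, 4.19], [0.11, 1.86], [-2.63, 2.63]. Speed limits (rad/s): [2.22, 2.22, 3.01, 3.01, 3.14, 3.14, 3.14].

### API

Orientations are given as a unit quaternion [w, x, y, z].
In Python, from station import manip, vision gives the robot as it stands.
- The arm moves only by the tool arm_command, never from a script. Its argument "motion" is a list of rows, each an object of numbers: "grip": the closure in counts, from 0 (fully open) to 255 (shut); "x", "y", "z": the shift along the tool's x, y, z in m; "yaw": the turn about the tool's z in degrees. A call has 1 to 8 rows; each row shifts and turns the commanded pose from where the row before left it, along the tool's axes as they then stand; what a row does not reach is not made up. A row lasts 1/12 s, in which the tool goes at most 41.7 mm and 7.16 degrees, less where a joint would pass 70% of its speed; a pose out of reach is approached as far as the arm can. A call is refused whole if a number of a shift passes 0.0417 or a number of a turn 7.16, either way. A call with a gripper value outside its range is refused whole. The fingers move at their own pace and stop on an object; "force" is the grip in N (left out, the last holds). Time passes only in rows, so rows that do not move let the fingers close. It gives the time, the measured TCP pose, the force, the opening and the grip force at its end, in the units of the state.
- manip.read_state(): the state, without advancing time (a new reading comes with each control period).
- vision.get_image(name): name is "scene" or "side" or "wrist"; returns the picture (420x560x3 uint8, blue, green, red); there is no depth.
- vision.camera_model(name): a dict with "fx", "fy", "cx", "cy" (pixels), "camera_from_world" (4x4, takes a point from world to camera coordinates). Camera axes: x right, y down, z forward; pixel columns grow to the right and rows downward; lengths in m; the calibration is good to about 2 mm. A picture is of the moment at which its call begins: read the wrist's pose just before it. camera_model takes no time and is no camera call; for the wrist camera it gives the pose at the moment of the call.
- manip.hand_in(): hands the job in; it is judged then, once.
Trained networks look in the newest picture that a camera, given by its name, has taken for a name from the list of things; names that differ only in an ending like _2 or _b are one class to them, and where a whole thing is asked for, a point or a joint stands for the part that bears it (a point fixed in the world has none). Each returns a list of dicts, best first, with "conf" (0 to 1); they miss things now and then, are a little off and sometimes report something else, mostly with a low value. They report only what shows in the picture. A call takes as long as a camera call. They do not tell look-alikes from the thing itself.
- vision.silhouettes(camera, label): "region" (420x560 bool, what is visible of it) and "rect" ([left, top, width, height] in pixels, round what is visible of it).
The state is a dict: "time": time; "q": joint angles; "joint_vel": joint speeds; "tau": joint torques, N m; "tool_pos": TCP position; "ee_rot": TCP orientation; "wrist_force": force on the tool from outside, world axes, zero at the start; "wrist_torque": the same for the moment, N m; "opening": finger opening in m; "finger_force": force on a finger pad.
Only numpy, scipy, OpenCV 4.12 (cv2) and the standard library are available. Lean on these libraries where they do the work, as an engineer would, in place of code of your own. Each camera call takes 0.05 s, during which the arm holds its last target. There are 200 camera calls.

## Working session

There is one attempt and no reset: what is moved stays moved. The work goes in short steps, Python scripts to look and compute and a tool call to move; the robot and the scene stay as the last step left them, time stands still between calls to the robot, and variables do not carry over. Pictures are saved under pics/ and viewed, at most 10 in all, crops included, and the job is handed in when it is done.

Besides the shell and the picture viewer there is one more tool, called after ">>>" by a JSON object that holds its "op" and its "data", one argument or row to a line. arm_command: Moves the arm, as the interface text tells. Its arguments: {"type":"object","properties":{"motion":{"type":"array","items":{"type":"object","properties":{"grip":{"type":"number"},"x":{"type":"number"},"y":{"type":"number"},"z":{"type":"number"},"yaw":{"type":"number"}}}},"force":{"type":"number"}},"required":["motion"]}

```bash
ls; mkdir -p pics; cat > h.py <<'E'
import numpy as np, cv2
from station import manip, vision
def ray(cam,uv,M=None):
    m=M or vision.camera_model(cam); T=np.array(m["camera_from_world"]); R=T[:3,:3]; c=-R.T@T[:3,3]
    d=R.T@np.array([(uv[0]-m["cx"])/m["fx"],(uv[1]-m["cy"])/m["fy"],1]); return c,d
def onz(cam,uv,z,M=None):
    c,d=ray(cam,uv,M); return c+d*(z-c[2])/d[2]
def proj(cam,P,M=None):
    m=M or vision.camera_model(cam); T=np.array(m["camera_from_world"]); P=np.atleast_2d(P)
    q=P@T[:3,:3].T+T[:3,3]; return np.c_[m["fx"]*q[:,0]/q[:,2]+m["cx"],m["fy"]*q[:,1]/q[:,2]+m["cy"]]
E
python3 - <<'E'
from h import *
np.set_printoptions(precision=3,suppress=True)
s=manip.read_state(); print(s["time"],s["tool_pos"],s["ee_rot"],s["opening"])
ims={c:vision.get_image(c) for c in("scene","side","wrist")}
for c in ims:
    cv2.imwrite(f"pics/{c}0.png",ims[c]); m=vision.camera_model(c); T=np.array(m["camera_from_world"]); print(c,m["fx"],-T[:3,:3].T@T[:3,3],T[2,:3])
    for l in("heater","insert","handle_top","catch_tab","timer","beaker","cup"):
        for d in vision.silhouettes(c,l): print(c,l,round(d["conf"],2),d["rect"])
cv2.imwrite("pics/a.png",cv2.resize(np.vstack([np.hstack([ims["scene"],ims["side"]]),np.hstack([ims["wrist"],ims["wrist"]*0])]),(800,600)))
print(manip.read_state()["time"])
E
```

```text
pics
0.0 [0.725 0.    0.23 ] [-0.001  0.707  0.707 -0.001] 0.08542685708110971
scene 382.1611520845486 [-0.543 -0.676  0.63 ] [ 0.774  0.494 -0.395]
scene heater 0.75 [285.7, 226.0, 58.8, 42.4]
scene insert 0.71 [210.1, 212.0, 32.3, 17.7]
scene insert 0.55 [284.1, 226.1, 64.3, 41.0]
scene insert 0.38 [204.6, 230.7, 4.9, 2.4]
scene handle_top 0.68 [208.1, 209.4, 31.6, 17.8]
scene timer 0.55 [298.1, 208.0, 17.2, 16.9]
scene beaker 0.7 [385.6, 251.9, 15.6, 28.4]
side 512.8012884612731 [ 0.081 -0.959  0.979] [ 0.333  0.701 -0.63 ]
side heater 0.84 [240.2, 243.5, 83.2, 78.7]
side insert 0.87 [166.2, 185.9, 36.7, 26.2]
side insert 0.75 [214.0, 179.0, 38.5, 29.8]
side handle_top 0.83 [167.0, 187.1, 37.3, 28.7]
side handle_top 0.82 [216.8, 182.4, 35.2, 21.6]
side catch_tab 0.62 [255.8, 249.5, 15.1, 16.8]
side timer 0.88 [316.5, 208.4, 24.1, 27.0]
side beaker 0.83 [336.7, 333.1, 27.9, 38.5]
side cup 0.62 [207.5, 143.0, 19.3, 23.5]
wrist 364.4886844778004 [0.725 0.077 0.373] [ 0.001 -0.297 -0.955]
wrist heater 0.57 [1.0, 241.3, 107.2, 113.3]
wrist catch_tab 0.79 [3.5, 283.5, 14.4, 35.7]
wrist timer 0.89 [226.8, 156.3, 49.1, 77.8]
wrist timer 0.25 [0.0, 244.4, 108.1, 109.7]
1.2
```

View pics/scene0.png

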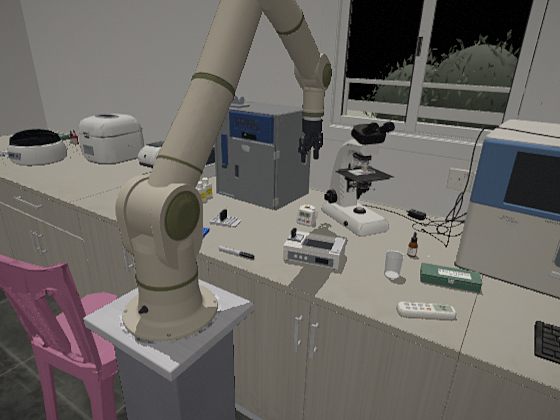

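View pics/side0.png

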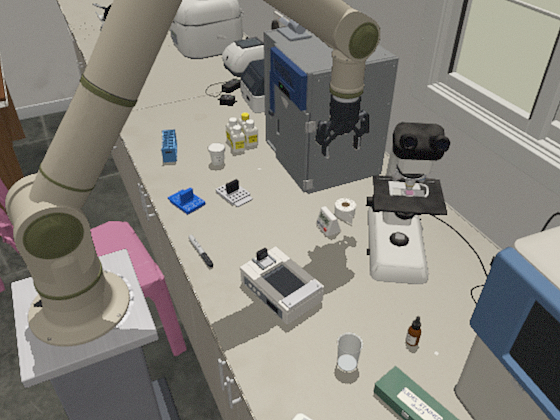

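The scene shows the aluminium plate at about (226,220) and the heater at (315,250). In the side view the aluminium plate with its black rib is at (233,193), the blue look-alike at (186,201), the heater at (282,283) with its tab at (263,257), the cup at (217,155), the timer at (328,222) and the beaker at (348,353). The insert meant is the grey one at (233,193), because the other is blue.

```bash
python3 - <<'E'
from h import *
np.set_printoptions(precision=3,suppress=True)
print("insert",onz("side",(233,195),.012),"blue",onz("side",(186,202),.012),"heater",onz("side",(282,275),.058),"tab",onz("side",(262,250),.09),"timer",onz("side",(328,235),0),"beaker",onz("side",(347,375),0),"cup",onz("side",(217,165),0))
im=cv2.imread("pics/side0.png")
a=cv2.resize(im[165:225,155:265],None,fx=5,fy=5,interpolation=2); b=cv2.resize(im[235:335,230:340],None,fx=5,fy=5,interpolation=2)
v=np.hstack([cv2.resize(im[165:225,155:265],(440,240),interpolation=2),]); w=cv2.resize(im[237:327,232:332],(440,396),interpolation=2)
cv2.imwrite("pics/crop.png",np.vstack([v,w])[:600])
E
```

```text
insert [0.504 0.242 0.012] blue [0.361 0.272 0.012] heater [ 0.471 -0.17   0.058] tab [ 0.45  -0.098  0.09 ] timer [ 0.683 -0.036  0.   ] beaker [ 0.492 -0.449  0.   ] cup [0.523 0.437 0.   ]
```

View pics/crop.png

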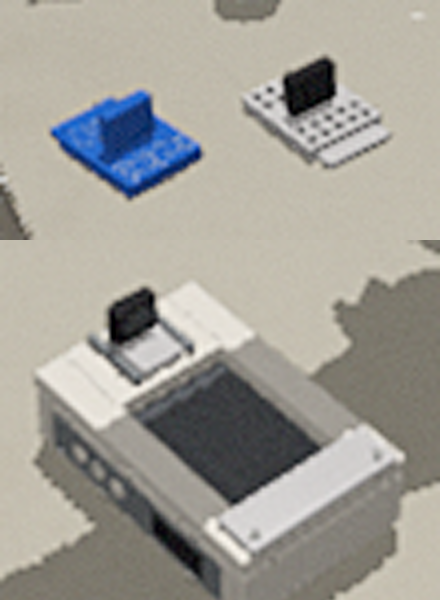

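>>> {"op": "arm_command", "data": {
  "motion": [
    {"x": 0.03, "y": -0.028},
    {"x": 0.03, "y": -0.028},
    {"x": 0.03, "y": -0.028},
    {"x": 0.03, "y": -0.028},
    {"x": 0.03, "y": -0.028},
    {"x": 0.03, "y": -0.028},
    {"x": 0.03, "y": -0.028},
    {"x": 0.03, "y": -0.028}
  ]
}}

```text
invalid input at $.motion[0]: expected keys grip, x, y, z, yaw
```

>>> {"op": "arm_command", "data": {
  "motion": [
    {"x": 0},
    {"x": 0}
  ]
}}

```text
invalid input at $.motion[0]: expected keys grip, x, y, z, yaw
```

```bash
python3 - <<'E'
from h import *
np.set_printoptions(precision=3,suppress=True)
s=manip.read_state(); print(s["time"],s["tool_pos"],s["ee_rot"],np.abs(s["joint_vel"]).max())
im=vision.get_image("wrist"); M=vision.camera_model("wrist"); cv2.imwrite("pics/w1.png",im)
import json; json.dump({k:np.array(v).tolist() for k,v in M.items()},open("w1.json","w"))
for l in("insert","handle_top"):
    for d in vision.silhouettes("wrist",l): print(l,d["conf"],d["rect"],cv2.minAreaRect(np.argwhere(d["region"])[:,::-1].astype(np.float32)))
E
```

```text
1.2 [ 0.725 -0.     0.231] [0.    0.707 0.707 0.   ] 0.0036462913585804486
insert 0.28 [225.7, 154.7, 51.4, 79.9] ((251.5, 193.5), (79.0, 49.0), 90.0)
```

View pics/w1.png

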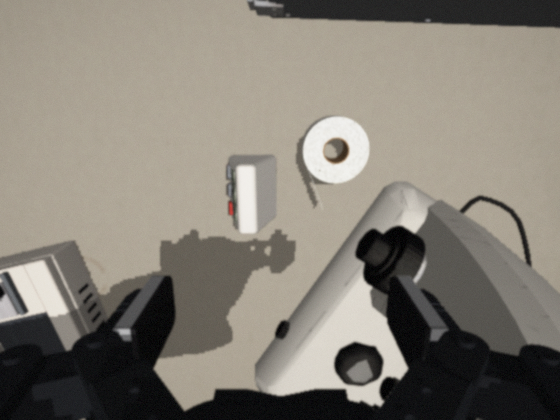

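>>> {"op": "arm_command", "data": {
  "motion": [
    {"x": 0.03, "y": -0.028, "z": 0, "yaw": 0, "grip": 0},
    {"x": 0.03, "y": -0.028, "z": 0, "yaw": 0, "grip": 0},
    {"x": 0.03, "y": -0.028, "z": 0, "yaw": 0, "grip": 0},
    {"x": 0.03, "y": -0.028, "z": 0, "yaw": 0, "grip": 0},
    {"x": 0.03, "y": -0.028, "z": 0, "yaw": 0, "grip": 0},
    {"x": 0.03, "y": -0.028, "z": 0, "yaw": 0, "grip": 0},
    {"x": 0.03, "y": -0.028, "z": 0, "yaw": 0, "grip": 0},
    {"x": 0.03, "y": -0.028, "z": 0, "yaw": 0, "grip": 0}
  ]
}}

```text
time: 2.02
tool_pos: [0.4996, 0.2411, 0.2315]
ee_rot: [0.0, 0.707, 0.707, 0.0]
wrist_force: [0.2, 1.1, 0.3]
opening: 0.0856
finger_force: 0.0
```

>>> {"op": "arm_command", "data": {
  "motion": [
    {"x": 0, "y": 0, "z": 0, "yaw": 0, "grip": 0},
    {"x": 0, "y": 0, "z": 0, "yaw": 0, "grip": 0}
  ]
}}

```text
time: 2.18
tool_pos: [0.4995, 0.2424, 0.2317]
ee_rot: [-0.0, 0.705, 0.709, 0.0]
wrist_force: [0.2, -1.0, 0.5]
opening: 0.0857
finger_force: 0.0
```

```bash
python3 - <<'E'
from h import *
np.set_printoptions(precision=3,suppress=True)
s=manip.read_state(); print(s["time"],s["tool_pos"],s["ee_rot"],np.abs(s["joint_vel"]).max())
im=vision.get_image("wrist"); M=vision.camera_model("wrist"); cv2.imwrite("pics/w2.png",im)
import json; json.dump({k:np.array(v).tolist() for k,v in M.items()},open("w2.json","w"))
for l in("insert","handle_top"):
    for d in vision.silhouettes("wrist",l): print(l,d["conf"],d["rect"],cv2.minAreaRect(np.argwhere(d["region"])[:,::-1].astype(np.float32)))
E
```

```text
2.1833 [0.499 0.242 0.232] [-0.     0.705  0.709  0.   ] 0.05112127335059574
insert 0.59 [242.5, 105.9, 92.3, 118.4] ((290.4066162109375, 164.99417114257812), (105.5327377319336, 73.30087280273438), 75.1413803100586)
insert 0.58 [92.2, 64.9, 105.1, 129.1] ((140.94827270507812, 130.12069702148438), (116.8023681640625, 76.3207778930664), 68.19859313964844)
handle_top 0.87 [89.8, 66.6, 105.2, 127.5] ((140.76776123046875, 130.0074005126953), (116.99897766113281, 75.06210327148438), 67.61986541748047)
handle_top 0.56 [243.9, 107.5, 87.7, 114.9] ((290.4461669921875, 164.46922302246094), (107.0887680053711, 73.05892181396484), 74.74488067626953)
```

View pics/w2.png

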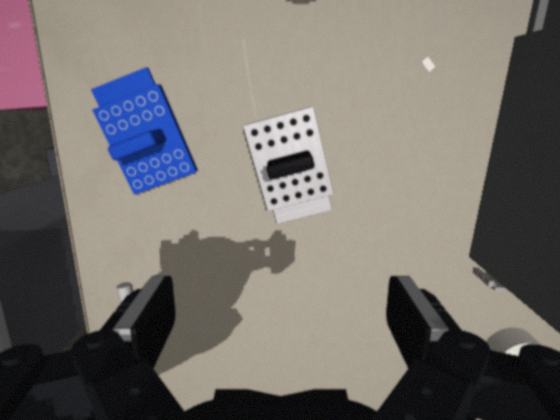

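Wrist view: the grey insert has body top corners at about (243,127), (313,108), (332,193) and (267,210). Its tongue end runs from (278,222) to (330,210), and the rib is at (290,164). The blue look-alike is at (145,130).

```bash
cat >> h.py <<'E'
from scipy.optimize import least_squares
def fit(local,uv,M,p0,z=0):
    L=np.array(local,float)/1000; uv=np.array(uv,float)
    def P(p):
        c,s=np.cos(p[2]),np.sin(p[2]); return np.c_[p[0]+c*L[:,0]-s*L[:,1],p[1]+s*L[:,0]+c*L[:,1],L[:,2]+z]
    f=lambda p:(proj("x",P(p),M)-uv).ravel()
    r=least_squares(f,p0,x_scale=[.01,.01,.1],loss="soft_l1"); return r.x,f(r.x).reshape(-1,2)
E
python3 - <<'E'
from h import *
import json
np.set_printoptions(precision=4,suppress=True)
M=json.load(open("w2.json"))
p,r=fit([[45,35,12],[45,-35,12],[-45,-35,12],[-63,30,6],[-63,-30,6],[0,0,48]],[(243,127),(313,108),(332,193),(278,222),(330,210),(289,161)],M,[.5,.24,1.57])
print(p,np.degrees(p[2]));print(r)
E
```

```text
[0.5095 0.2585 1.8285] 104.76801771497018
[[-0.7516 -2.6259]
 [-0.2561 -2.5994]
 [ 0.6258  0.9046]
 [-2.1814  1.1915]
 [ 0.7929 -0.3766]
 [ 0.686   5.6552]]
```

```bash
python3 - <<'E'
from h import *
import json
np.set_printoptions(precision=4,suppress=True)
M=json.load(open("w2.json"))
im=cv2.imread("pics/w2.png"); g=cv2.cvtColor(im,6)
m=(im.min(2)>175).astype(np.uint8); m[:,:235]=0;m[:,345:]=0;m[:100]=0;m[230:]=0
m=cv2.morphologyEx(m,cv2.MORPH_CLOSE,np.ones((9,9)))
c=max(cv2.findContours(m,0,2)[0],key=cv2.contourArea); h=cv2.convexHull(c)
print(cv2.contourArea(c),cv2.approxPolyDP(h,3,True)[:,0])
p,r=fit([[45,35,12],[45,-35,12],[-45,-35,12],[-63,30,6],[-63,-30,6]],[(243,127),(313,108),(332,193),(278,222),(330,210)],M,[.5,.24,1.57])
print(p,np.degrees(p[2]));print(r)
print(proj("x",[[p[0],p[1],.048]],M))
E
```

```text
6833.0 [[312 107]
 [332 191]
 [330 209]
 [278 222]
 [268 209]
 [244 126]]
[0.5099 0.2574 1.8361] 105.2029888522473
[[-0.5734 -1.1711]
 [-0.2859 -1.6609]
 [ 1.236   1.5525]
 [-1.3228  2.1888]
 [ 1.5205  0.2456]]
[[290.1121 167.7862]]
```

>>> {"op": "arm_command", "data": {
  "motion": [
    {"x": 0.0155, "y": 0.01, "z": 0.01, "yaw": 0, "grip": 0},
    {"x": 0, "y": 0, "z": 0.03, "yaw": -5, "grip": 0},
    {"x": 0, "y": 0, "z": 0.035, "yaw": -5, "grip": 0},
    {"x": 0, "y": 0, "z": 0.035, "yaw": -4.6, "grip": 0},
    {"x": 0, "y": 0, "z": 0.03, "yaw": 0, "grip": 0},
    {"x": 0, "y": 0, "z": 0.02, "yaw": 0, "grip": 0},
    {"x": 0, "y": 0, "z": 0, "yaw": 0, "grip": 0}
  ]
}}

```text
time: 2.92
tool_pos: [0.5103, 0.2528, 0.0672]
ee_rot: [-0.001, 0.613, 0.79, -0.003]
wrist_force: [-0.3, -1.1, 0.3]
opening: 0.0856
finger_force: 0.0
```

```bash
python3 - <<'E'
from h import *
s=manip.read_state(); print(s["time"],s["tool_pos"],s["ee_rot"])
im=vision.get_image("wrist"); M=vision.camera_model("wrist"); 
c,s_=np.cos(1.834),np.sin(1.834)
for L in ([45,35,12],[45,-35,12],[-45,-35,12],[-45,35,12],[-63,30,6],[-63,-30,6],[0,22,48],[0,-22,48]):
    x,y,z=np.array(L)/1000; u=proj("x",[[.5099+c*x-s_*y,.258+s_*x+c*y,z]],M)[0]; cv2.circle(im,(int(u[0]),int(u[1])),3,(0,0,255),1)
cv2.imwrite("pics/w3.png",im)
E
```

```text
2.9167 [0.5102667  0.25279571 0.06719389] [-0.00090605  0.61256759  0.79041181 -0.00304968]
```

View pics/w3.png

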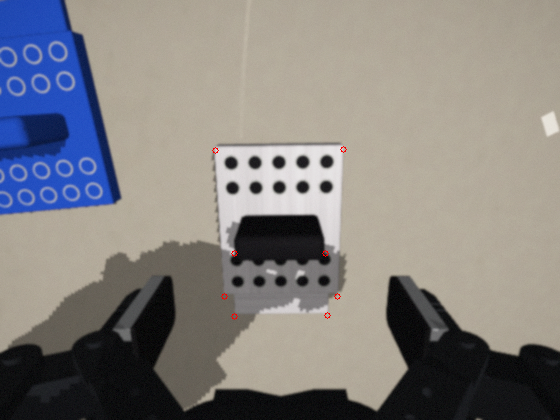

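The pads are centred on the rib sideways, with the rib at columns 236–325. The rib's top face (rows 238–255) and the far body edge (row 144) lie about 3 mm further along tool +x than fitted. I'll correct for that, go down and grip.

>>> {"op": "arm_command", "data": {
  "motion": [
    {"x": 0.008, "y": 0.001, "z": 0, "yaw": 0, "grip": 0},
    {"x": 0, "y": 0, "z": 0.02, "yaw": 0, "grip": 0},
    {"x": 0, "y": 0, "z": 0.02, "yaw": 0, "grip": 0},
    {"x": 0, "y": 0, "z": 0.012, "yaw": 0, "grip": 0},
    {"x": 0, "y": 0, "z": 0, "yaw": 0, "grip": 0},
    {"x": 0, "y": 0, "z": 0, "yaw": 0, "grip": 0}
  ],
  "force": 40
}}

```text
time: 3.47
tool_pos: [0.5103, 0.2637, 0.02]
ee_rot: [0.0, 0.612, 0.791, 0.0]
wrist_force: [0.0, -0.6, -0.1]
opening: 0.0852
finger_force: 0.0
```

>>> {"op": "arm_command", "data": {
  "motion": [
    {"x": 0, "y": 0, "z": 0, "yaw": 0, "grip": 255},
    {"x": 0, "y": 0, "z": 0, "yaw": 0, "grip": 255},
    {"x": 0, "y": 0, "z": 0, "yaw": 0, "grip": 255},
    {"x": 0, "y": 0, "z": 0, "yaw": 0, "grip": 255},
    {"x": 0, "y": 0, "z": 0, "yaw": 0, "grip": 255},
    {"x": 0, "y": 0, "z": 0, "yaw": 0, "grip": 255}
  ],
  "force": 40
}}

```text
time: 3.97
tool_pos: [0.5101, 0.2635, 0.0202]
ee_rot: [0.0, 0.612, 0.791, 0.0]
wrist_force: [-0.1, -0.1, 7.1]
opening: 0.0432
finger_force: 40.2
```

>>> {"op": "arm_command", "data": {
  "motion": [
    {"x": 0, "y": 0, "z": -0.01, "yaw": 0, "grip": 255},
    {"x": 0, "y": 0, "z": -0.02, "yaw": 0, "grip": 255},
    {"x": 0, "y": 0, "z": -0.035, "yaw": 0, "grip": 255},
    {"x": 0, "y": 0, "z": -0.035, "yaw": 5, "grip": 255},
    {"x": 0, "y": 0, "z": -0.04, "yaw": 5, "grip": 255},
    {"x": 0, "y": 0, "z": -0.04, "yaw": 4.3, "grip": 255},
    {"x": 0, "y": 0, "z": -0.04, "yaw": 0, "grip": 255},
    {"x": -0.01, "y": 0, "z": -0.01, "yaw": 0, "grip": 255}
  ]
}}

```text
time: 4.63
tool_pos: [0.5116, 0.2563, 0.2562]
ee_rot: [0.001, 0.705, 0.71, 0.005]
wrist_force: [1.2, 0.4, -2.0]
opening: 0.0431
finger_force: 42.0
```

>>> {"op": "arm_command", "data": {
  "motion": [
    {"x": -0.025, "y": 0.005, "z": 0, "yaw": 0, "grip": 255},
    {"x": -0.04, "y": 0.01, "z": 0, "yaw": 0, "grip": 255},
    {"x": -0.04, "y": 0.01, "z": 0, "yaw": 0, "grip": 255},
    {"x": -0.04, "y": 0.01, "z": 0, "yaw": 0, "grip": 255},
    {"x": -0.04, "y": 0.01, "z": 0, "yaw": 0, "grip": 255},
    {"x": -0.04, "y": 0.01, "z": 0, "yaw": 0, "grip": 255},
    {"x": -0.04, "y": 0.01, "z": 0, "yaw": 0, "grip": 255},
    {"x": -0.04, "y": 0.01, "z": 0, "yaw": 0, "grip": 255}
  ]
}}

```text
time: 5.3
tool_pos: [0.586, -0.0534, 0.2494]
ee_rot: [-0.0, 0.705, 0.709, -0.0]
wrist_force: [0.5, -0.2, -2.2]
opening: 0.0433
finger_force: 41.9
```

>>> {"op": "arm_command", "data": {
  "motion": [
    {"x": -0.04, "y": 0.01, "z": 0, "yaw": 0, "grip": 255},
    {"x": -0.025, "y": 0, "z": 0, "yaw": 0, "grip": 255},
    {"x": 0, "y": 0, "z": 0, "yaw": 0, "grip": 255},
    {"x": 0, "y": 0, "z": 0, "yaw": 0, "grip": 255},
    {"x": 0, "y": 0, "z": 0, "yaw": 0, "grip": 255}
  ]
}}

```text
time: 5.72
tool_pos: [0.5963, -0.1155, 0.2491]
ee_rot: [-0.001, 0.705, 0.709, -0.0]
wrist_force: [-0.3, 1.0, -2.3]
opening: 0.0431
finger_force: 41.8
```

```bash
python3 - <<'E'
from h import *
import json
s=manip.read_state(); print(s["time"],s["tool_pos"],s["ee_rot"],np.abs(s["joint_vel"]).max())
im=vision.get_image("wrist"); M=vision.camera_model("wrist"); cv2.imwrite("pics/w4.png",im)
json.dump({k:np.array(v).tolist() for k,v in M.items()},open("w4.json","w"))
cv2.imwrite("pics/s4.png",vision.get_image("side"))
E
```

```text
5.7167 [ 0.59628327 -0.11550548  0.24909444] [-5.83575677e-04  7.05174943e-01  7.09033115e-01 -2.44865157e-05] 0.023352276828768385
```

View pics/w4.png

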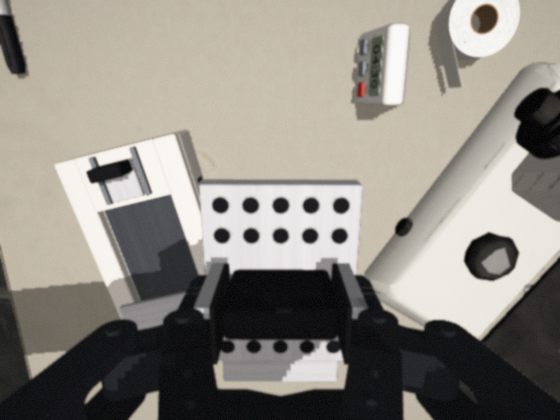

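Wrist view: the heater is at left, turned by roughly 14°. Its far corners are at (57,164) and (183,132), the tab at (110,170), the pocket edge at about (105,212)–(170,195) and the lip edge starts at (121,305). The plate sits well in the pads and looks level. I'll enlarge the heater for accurate corners.

```bash
python3 - <<'E'
import cv2,numpy as np
a=cv2.imread("pics/w4.png")[120:330,40:220]; b=cv2.imread("pics/s4.png")[160:340,200:340]
cv2.imwrite("pics/c4.png",np.hstack([cv2.resize(a,None,fx=2.6,fy=2.6,interpolation=2),cv2.resize(b,(320,411),interpolation=2).copy() if 0 else cv2.copyMakeBorder(cv2.resize(b,(320,411),interpolation=2),0,546-411,0,0,0)]))
E
```

```text
(no output)
```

View pics/c4.png

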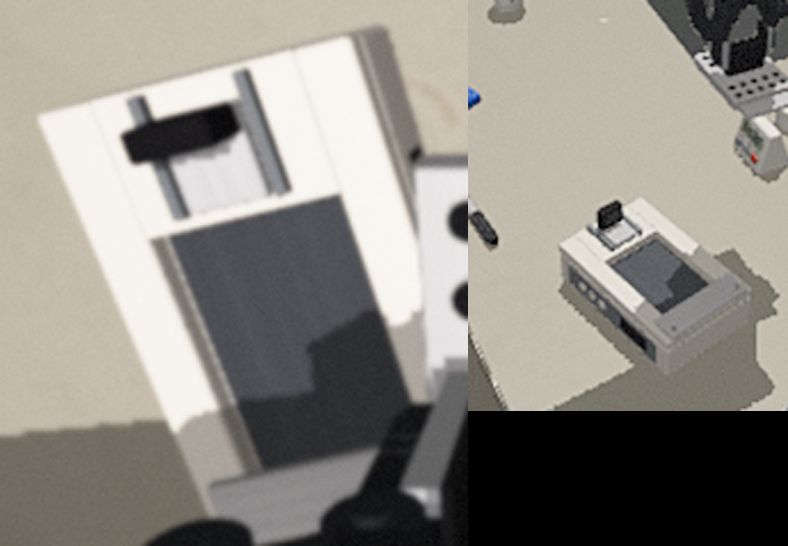

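```bash
python3 - <<'E'
from h import *
import json
np.set_printoptions(precision=4,suppress=True)
M=json.load(open("w4.json"))
L=[[100,59,58],[100,-59,58],[47,37,58],[47,-37,58],[-54,52,63]]
uv=[(54.6,165.4),(175.4,134.2),(97.7,212.3),(170.8,195.4),(120,306.5)]
p,r=fit(L,uv,M,[.47,-.17,1.8]); print(p,np.degrees(p[2]));print(r)
c,s=np.cos(p[2]),np.sin(p[2]); W=lambda l:[p[0]+c*l[0]/1e3-s*l[1]/1e3,p[1]+s*l[0]/1e3+c*l[1]/1e3,l[2]/1e3]
print(W([84,0,90]),proj("x",[W([84,0,90]),W([90,15,90]),W([90,-15,90]),W([78,15,90]),W([54,0,65])],M))
print("side",proj("side",[W(l) for l in L]))
im=cv2.imread("pics/side0.png")
for l in L+[[-84,52,63],[-84,-52,63],[-54,-52,63],[84,0,90],[78,15,90],[78,-15,90]]:
    u=proj("side",[W(l)])[0]; cv2.circle(im,(int(round(u[0]*1)),int(round(u[1]))),1,(0,0,255),-1)
cv2.imwrite("pics/s5.png",cv2.resize(im[237:327,232:332],(600,540),interpolation=2))
E
```

```text
[ 0.4695 -0.1806  1.8193] 104.23775486425161
[[-0.8975 -0.4375]
 [ 0.1609 -0.3325]
 [ 0.3527  0.5287]
 [ 0.6164 -0.4017]
 [-0.3905  2.1171]]
[np.float64(0.44886049799106686), np.float64(-0.09922812124889077), 0.09] [[104.3027 173.3885]
 [ 84.7891 170.7381]
 [118.5042 162.2299]
 [ 90.3566 184.3465]
 [128.9145 199.0319]]
side [[239.5564 266.8169]
 [275.695  246.0933]
 [259.5502 274.4908]
 [282.3918 260.8538]
 [281.3729 300.1771]]
```

View pics/s5.png

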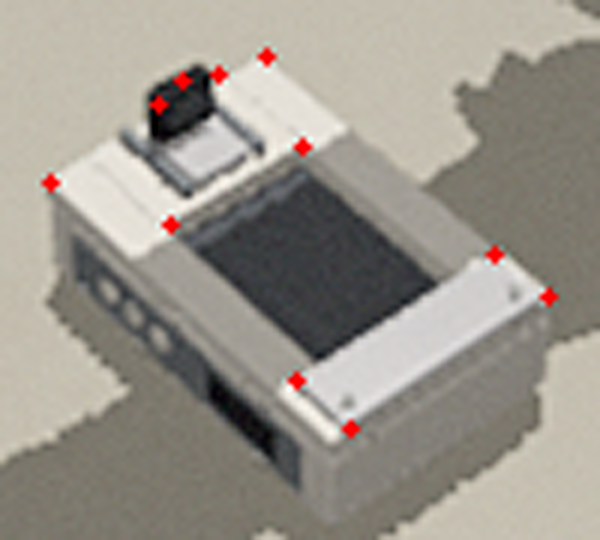

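```bash
cat >> h.py <<'E'
def fit_held(L,uv,M,tcp,yaw,p0=(0,0,0,-.015)):
    # insert pose in a level frame at tcp, x along tool x (yaw), y left of it, z up; p=[pitch(+x end up),x,y,z] of insert origin
    L=np.array(L,float)/1000; uv=np.array(uv,float)
    def P(p):
        ct,st=np.cos(p[0]),np.sin(p[0]); X=p[1]+ct*L[:,0]-st*L[:,2]; Z=p[3]+st*L[:,0]+ct*L[:,2]; Y=p[2]+L[:,1]
        c,s=np.cos(yaw),np.sin(yaw); return np.c_[tcp[0]+c*X-s*Y,tcp[1]+s*X+c*Y,tcp[2]+Z]
    f=lambda p:(proj("x",P(p),M)-uv).ravel()
    r=least_squares(f,p0); return r.x,f(r.x).reshape(-1,2)
E
python3 - <<'E'
from h import *
import json
np.set_printoptions(precision=4,suppress=True)
M=json.load(open("w4.json")); tcp=[.5963,-.1155,.2491]
p,r=fit_held([[45,35,12],[45,-35,12],[-63,30,6],[-63,-30,6]],[(201,181.5),(361,181.5),(223,380),(337,380)],M,tcp,np.radians(90.3)); print(p,np.degrees(p[0]));print(r)
im=cv2.imread("pics/w4.png").min(2).astype(int)
print(im[172:192,281], im[370:390,281], im[200,190:212],im[200,350:370],im[376,215:232],im[376,328:346])
E
```

```text
[-0.035  -0.0025 -0.0003 -0.0242] -2.002793189824661
[[-0.2608 -0.2635]
 [-0.0898  0.1161]
 [ 0.673  -0.004 ]
 [-0.2474  0.1831]]
[178 178 181 178 175 176 167 145 125 115 111 128 161 198 222 230 232 233
 233 232] [136 134 133 136 132 136 140 141 148 153 160 165 169 172 169 170 168 169
 170 172] [242 241 241 239 234 214 175 136 131 163 197 218 228 230 228 230 230 229
 229 229 228 223] [226 229 231 230 232 234 233 233 230 228 222 206 187 176 177 175 174 175
 176 175] [109 149 165 170 168 169 166 155 135 137 133 133 133 136 135 137 134] [221 223 222 220 221 222 221 213 194 168 164 171 170 169 171 169 163 139]
```

>>> {"op": "arm_command", "data": {
  "motion": [
    {"x": -0.007, "y": -0.02, "z": 0, "yaw": 0, "grip": 255},
    {"x": -0.01, "y": -0.03, "z": 0, "yaw": 0, "grip": 255},
    {"x": -0.015, "y": -0.04, "z": 0, "yaw": 0, "grip": 255},
    {"x": -0.015, "y": -0.041, "z": 0, "yaw": 0, "grip": 255},
    {"x": 0, "y": 0, "z": 0.02, "yaw": -5, "grip": 255},
    {"x": 0, "y": 0, "z": 0.035, "yaw": -5, "grip": 255},
    {"x": 0, "y": 0, "z": 0.035, "yaw": -4, "grip": 255},
    {"x": 0, "y": 0, "z": 0.025, "yaw": 0, "grip": 255}
  ]
}}

```text
time: 6.48
tool_pos: [0.4688, -0.1613, 0.133]
ee_rot: [-0.0, 0.611, 0.792, 0.0]
wrist_force: [0.1, 0.0, -2.1]
opening: 0.0433
finger_force: 41.9
```

>>> {"op": "arm_command", "data": {
  "motion": [
    {"x": 0, "y": 0, "z": 0, "yaw": 0, "grip": 255},
    {"x": 0, "y": 0, "z": 0, "yaw": 0, "grip": 255},
    {"x": 0, "y": 0, "z": 0, "yaw": 0, "grip": 255}
  ],
  "force": 25
}}

```text
time: 6.73
tool_pos: [0.4699, -0.1622, 0.1354]
ee_rot: [0.001, 0.613, 0.79, 0.0]
wrist_force: [1.1, -0.1, -1.3]
opening: 0.0432
finger_force: 41.8
```

```bash
cat >> h.py <<'E'
def hf(H=(0.4695,-0.1806,1.8193)):
    s=manip.read_state(); t=s["tool_pos"]; w,a,b,_=s["ee_rot"]; yaw=np.degrees(np.arctan2(2*a*b,a*a-b*b)); c,sn=np.cos(H[2]),np.sin(H[2])
    d=np.array(t[:2])-H[:2]; print("t %.2f heater-frame TCP mm x %.1f y %.1f z %.1f yawerr %.2f"%(s["time"],1e3*(c*d[0]+sn*d[1]),1e3*(-sn*d[0]+c*d[1]),1e3*t[2],yaw-np.degrees(H[2])),np.round(s["wrist_force"],1),s["opening"])
E
python3 -c "
from h import *
hf()"
```

```text
t 6.73 heater-frame TCP mm x 17.7 y -4.9 z 135.4 yawerr 0.11 [ 1.1 -0.1 -1.3] 0.043205931946872354
```

>>> {"op": "arm_command", "data": {
  "motion": [
    {"x": 0, "y": -0.005, "z": 0.01, "yaw": 0, "grip": 255},
    {"x": 0, "y": 0, "z": 0.02, "yaw": 0, "grip": 255},
    {"x": 0, "y": 0, "z": 0.012, "yaw": 0, "grip": 255},
    {"x": 0, "y": 0, "z": 0, "yaw": 0, "grip": 255},
    {"x": 0, "y": 0, "z": 0, "yaw": 0, "grip": 255},
    {"x": 0, "y": 0, "z": 0, "yaw": 0, "grip": 255}
  ],
  "force": 25
}}

```text
time: 7.23
tool_pos: [0.4652, -0.164, 0.0938]
ee_rot: [0.001, 0.614, 0.79, 0.0]
wrist_force: [-0.1, 0.3, -2.3]
opening: 0.0432
finger_force: 41.8
```

```bash
python3 -c "
from h import *
hf()
im=vision.get_image('wrist'); cv2.imwrite('pics/w6.png',im)
g=im.min(2).astype(int)
print(g[170:195,281].tolist())"
```

```text
t 7.23 heater-frame TCP mm x 17.2 y 0.1 z 93.8 yawerr 0.07 [-0.1  0.3 -2.3] 0.0432420647815281
[213, 216, 215, 215, 213, 212, 214, 209, 198, 162, 116, 99, 99, 112, 143, 180, 207, 220, 221, 225, 221, 223, 222, 219, 212]
```

>>> {"op": "arm_command", "data": {
  "motion": [
    {"x": 0, "y": 0, "z": 0.008, "yaw": 0, "grip": 255},
    {"x": 0, "y": 0, "z": 0.002, "yaw": 0, "grip": 255},
    {"x": 0, "y": 0, "z": 0.002, "yaw": 0, "grip": 255},
    {"x": 0, "y": 0, "z": 0, "yaw": 0, "grip": 255},
    {"x": 0, "y": 0, "z": 0, "yaw": 0, "grip": 255}
  ]
}}

```text
time: 7.7
tool_pos: [0.4659, -0.1655, 0.0812]
ee_rot: [0.002, 0.614, 0.789, 0.0]
wrist_force: [0.9, -4.6, 10.1]
opening: 0.0428
finger_force: 43.3
```

```bash
python3 -c "
from h import *
hf()
im=vision.get_image('wrist'); cv2.imwrite('pics/w7.png',im)
g=im.min(2).astype(int)
print(g[160:195,281].tolist())"
```

```text
t 7.70 heater-frame TCP mm x 15.6 y -0.2 z 81.2 yawerr -0.02 [ 0.9 -4.6 10.1] 0.04281516758825403
[219, 219, 221, 217, 219, 216, 216, 216, 216, 216, 216, 216, 216, 216, 205, 177, 139, 111, 108, 112, 114, 120, 149, 178, 202, 211, 215, 215, 214, 215, 213, 214, 211, 201, 178]
```

>>> {"op": "arm_command", "data": {
  "motion": [
    {"x": -0.001, "y": 0, "z": 0.002, "yaw": 0, "grip": 255},
    {"x": -0.001, "y": 0, "z": 0.002, "yaw": 0, "grip": 255},
    {"x": 0, "y": 0, "z": 0, "yaw": 0, "grip": 255},
    {"x": 0, "y": 0, "z": 0, "yaw": 0, "grip": 255}
  ]
}}

```text
time: 8.08
tool_pos: [0.466, -0.1678, 0.0772]
ee_rot: [0.002, 0.614, 0.789, 0.0]
wrist_force: [0.5, -6.4, 10.1]
opening: 0.043
finger_force: 43.3
```

```bash
python3 -c "
from h import *
hf()
im=vision.get_image('wrist'); cv2.imwrite('pics/w8.png',im)
g=im.min(2).astype(int)
print(g[155:195,281].tolist())"
```

```text
t 8.08 heater-frame TCP mm x 13.3 y 0.2 z 77.2 yawerr -0.06 [ 0.5 -6.4 10.1] 0.042963846473996405
[218, 219, 218, 218, 217, 219, 216, 214, 217, 216, 216, 216, 214, 217, 214, 214, 202, 173, 137, 120, 121, 125, 124, 125, 126, 135, 159, 185, 202, 209, 207, 209, 208, 208, 208, 208, 205, 195, 177, 139]
```

```bash
cat >> h.py <<'E'
def rows(pitch,M,tcp,yaw,piv=(2.5,37)):
    t=np.radians(pitch); out=[]
    for x,z in((45,0),(45,12),(-63,0),(-63,6)):
        X=(np.cos(t)*(x-piv[0])-np.sin(t)*(z-piv[1]))/1e3; Z=(np.sin(t)*(x-piv[0])+np.cos(t)*(z-piv[1])+16.5)/1e3
        P=[tcp[0]+np.cos(yaw)*X,tcp[1]+np.sin(yaw)*X,tcp[2]+Z]; out+=[proj("x",[P],M)[0][1]]
    return np.round(out,1)
E
python3 -c "
from h import *
s=manip.read_state();M=vision.camera_model('wrist')
for p in (0,2,4,6,8,10,12): print(p,rows(p,M,s['tool_pos'],1.8193))
g=cv2.imread('pics/w8.png').min(2).astype(int); print(g[150:200,215].tolist()); print(g[360:400,281].tolist())
"
```

```text
0 [177.5 183.5 372.9 381.1]
2 [175.4 182.3 367.9 376.2]
4 [173.5 181.3 363.  371.4]
6 [171.6 180.4 358.  366.5]
8 [169.8 179.6 353.1 361.7]
10 [168.2 178.9 348.3 356.9]
12 [166.6 178.3 343.4 352.2]
[234, 232, 234, 233, 233, 233, 233, 234, 235, 234, 232, 233, 233, 232, 235, 233, 234, 235, 232, 228, 201, 161, 132, 123, 119, 120, 121, 122, 123, 129, 141, 173, 197, 205, 209, 209, 210, 207, 208, 207, 207, 202, 195, 174, 130, 72, 32, 27, 20, 20]
[131, 92, 72, 68, 64, 55, 41, 40, 41, 41, 36, 42, 40, 38, 41, 51, 69, 77, 86, 90, 106, 132, 160, 178, 190, 194, 198, 202, 200, 201, 203, 202, 200, 201, 186, 140, 71, 28, 7, 11]
```

>>> {"op": "arm_command", "data": {
  "motion": [
    {"x": -0.001, "y": 0, "z": 0.002, "yaw": 0, "grip": 255},
    {"x": -0.001, "y": 0, "z": 0.0025, "yaw": 0, "grip": 255},
    {"x": 0, "y": 0, "z": 0, "yaw": 0, "grip": 255},
    {"x": 0, "y": 0, "z": 0, "yaw": 0, "grip": 255}
  ]
}}

```text
time: 8.47
tool_pos: [0.4663, -0.1688, 0.074]
ee_rot: [0.002, 0.614, 0.789, 0.001]
wrist_force: [-3.9, -0.2, 33.6]
opening: 0.0432
finger_force: 48.7
```

```bash
python3 -c "
from h import *
hf()
im=vision.get_image('wrist'); cv2.imwrite('pics/w9.png',im);cv2.imwrite('pics/s9.png',vision.get_image('side'))
g=im.min(2).astype(int)
print(g[155:195,281].tolist());print(g[155:195,215].tolist())
s=manip.read_state();M=vision.camera_model('wrist')
for p in (4,6,8,10,12): print(p,rows(p,M,s['tool_pos'],1.8193))
"
```

```text
t 8.47 heater-frame TCP mm x 12.2 y 0.2 z 74.0 yawerr -0.02 [-3.9 -0.2 33.6] 0.04323555372351397
[217, 218, 217, 215, 217, 218, 218, 214, 215, 215, 216, 214, 215, 213, 213, 206, 180, 148, 130, 123, 125, 126, 129, 130, 132, 140, 160, 187, 203, 206, 206, 208, 207, 208, 207, 207, 201, 195, 182, 150]
[233, 235, 234, 234, 233, 234, 235, 233, 233, 235, 234, 234, 233, 233, 230, 209, 170, 136, 123, 123, 122, 129, 124, 124, 131, 144, 173, 195, 206, 209, 211, 208, 209, 209, 208, 207, 203, 192, 174, 135]
4 [173.5 181.3 363.  371.4]
6 [171.6 180.4 358.1 366.6]
8 [169.8 179.6 353.2 361.8]
10 [168.2 178.9 348.3 357. ]
12 [166.6 178.3 343.5 352.2]
```

>>> {"op": "arm_command", "data": {
  "motion": [
    {"x": 0, "y": 0, "z": -0.01, "yaw": 0, "grip": 255},
    {"x": 0, "y": 0, "z": -0.025, "yaw": 0, "grip": 255},
    {"x": 0, "y": 0, "z": -0.018, "yaw": 0, "grip": 255},
    {"x": 0.01, "y": 0, "z": 0, "yaw": 0, "grip": 255},
    {"x": 0.02, "y": 0, "z": 0, "yaw": 0, "grip": 255},
    {"x": 0.01, "y": 0, "z": 0, "yaw": 0, "grip": 255},
    {"x": 0, "y": 0, "z": 0, "yaw": 0, "grip": 255},
    {"x": 0, "y": 0, "z": 0, "yaw": 0, "grip": 255}
  ]
}}

```text
time: 9.23
tool_pos: [0.4551, -0.1283, 0.1243]
ee_rot: [-0.0, 0.613, 0.79, -0.0]
wrist_force: [0.4, -0.5, -2.1]
opening: 0.0433
finger_force: 44.5
```

```bash
python3 -c "
from h import *
hf()
im=vision.get_image('wrist'); cv2.imwrite('pics/w10.png',im)
g=im.min(2).astype(int)
print(g[155:195,281].tolist());print(g[155:195,215].tolist())
"
```

```text
t 9.23 heater-frame TCP mm x 54.2 y 1.1 z 124.3 yawerr 0.17 [ 0.4 -0.5 -2.1] 0.04327114497570553
[225, 239, 242, 242, 242, 243, 243, 241, 242, 242, 242, 241, 243, 242, 242, 236, 216, 175, 142, 136, 136, 137, 138, 136, 141, 151, 174, 202, 217, 221, 221, 221, 223, 222, 220, 220, 218, 210, 196, 164]
[230, 237, 238, 238, 238, 238, 239, 238, 239, 238, 239, 238, 237, 237, 235, 224, 187, 152, 134, 135, 138, 137, 139, 141, 143, 156, 184, 208, 222, 223, 224, 222, 223, 223, 223, 222, 217, 206, 186, 143]
```

>>> {"op": "arm_command", "data": {
  "motion": [
    {"x": -0.001, "y": 0, "z": 0.01, "yaw": 0, "grip": 255},
    {"x": -0.001, "y": 0, "z": 0.006, "yaw": 0, "grip": 255},
    {"x": 0, "y": 0, "z": 0.002, "yaw": 0, "grip": 255},
    {"x": 0, "y": 0, "z": 0.002, "yaw": 0, "grip": 255},
    {"x": 0, "y": 0, "z": 0.002, "yaw": 0, "grip": 255},
    {"x": 0, "y": 0, "z": 0, "yaw": 0, "grip": 255},
    {"x": 0, "y": 0, "z": 0, "yaw": 0, "grip": 255}
  ]
}}

```text
time: 9.87
tool_pos: [0.4558, -0.1311, 0.1028]
ee_rot: [0.0, 0.614, 0.79, -0.0]
wrist_force: [-0.2, 0.0, -2.4]
opening: 0.0433
finger_force: 44.5
```

```bash
cat >> h.py <<'E'
def band(name):
    hf(); im=vision.get_image('wrist'); cv2.imwrite('pics/%s.png'%name,im); g=cv2.GaussianBlur(im.min(2),(9,1),0).astype(int)
    for c in (225,281,340):
        d=np.diff(g[150:192,c]); print(c,"edges",151+d.argmin()-.5,151+d.argmax()-.5,d.min(),d.max())
E
python3 -c "
from h import *
band('w11')"
```

```text
t 9.87 heater-frame TCP mm x 51.4 y 1.1 z 102.8 yawerr 0.05 [-0.2  0.  -2.4] 0.04329260327914397
225 edges 171.5 153.5 -41 43
281 edges 171.5 154.5 -42 45
340 edges 172.5 154.5 -40 50
```

>>> {"op": "arm_command", "data": {
  "motion": [
    {"x": 0, "y": 0, "z": 0.002, "yaw": 0, "grip": 255},
    {"x": 0, "y": 0, "z": 0.002, "yaw": 0, "grip": 255},
    {"x": 0, "y": 0, "z": 0.002, "yaw": 0, "grip": 255},
    {"x": 0, "y": 0, "z": 0, "yaw": 0, "grip": 255},
    {"x": 0, "y": 0, "z": 0, "yaw": 0, "grip": 255}
  ]
}}

```text
time: 10.33
tool_pos: [0.4568, -0.133, 0.098]
ee_rot: [0.002, 0.614, 0.789, 0.0]
wrist_force: [-0.8, -7.2, 13.3]
opening: 0.0434
finger_force: 46.5
```

```bash
python3 -c "
from h import *
band('w12')"
```

```text
t 10.33 heater-frame TCP mm x 49.3 y 0.6 z 98.0 yawerr -0.06 [-0.8 -7.2 13.3] 0.04344292227542871
225 edges 169.5 151.5 -38 44
281 edges 169.5 151.5 -38 47
340 edges 168.5 151.5 -35 51
```

>>> {"op": "arm_command", "data": {
  "motion": [
    {"x": 0, "y": 0, "z": 0.002, "yaw": 0, "grip": 255},
    {"x": 0, "y": 0, "z": 0.002, "yaw": 0, "grip": 255},
    {"x": 0, "y": 0, "z": 0, "yaw": 0, "grip": 255},
    {"x": 0, "y": 0, "z": 0, "yaw": 0, "grip": 255}
  ]
}}

```text
time: 10.72
tool_pos: [0.4572, -0.1341, 0.0943]
ee_rot: [0.003, 0.615, 0.789, -0.0]
wrist_force: [-1.8, -12.4, 17.4]
opening: 0.0433
finger_force: 47.0
```

```bash
python3 -c "
from h import *
band('w13')
s=manip.read_state();M=vision.camera_model('wrist')
for p in (8,10,12,14,16): print(p,rows(p,M,s['tool_pos'],1.8193),rows(p,M,s['tool_pos'],1.8193,(2.5,34)))
g=cv2.imread('pics/w13.png').min(2).astype(int); print(g[160:190,281].tolist())
"
```

```text
t 10.72 heater-frame TCP mm x 48.1 y 0.5 z 94.3 yawerr -0.12 [ -1.8 -12.4  17.4] 0.04329037786220571
225 edges 169.5 150.5 -34 35
281 edges 169.5 150.5 -34 39
340 edges 169.5 150.5 -36 39
8 [169.8 179.6 352.9 361.5] [172.1 182.2 357.2 366. ]
10 [168.1 178.9 348.1 356.7] [170.7 181.8 352.3 361.2]
12 [166.6 178.4 343.2 352. ] [169.4 181.6 347.5 356.5]
14 [165.2 178.  338.4 347.2] [168.2 181.5 342.8 351.8]
16 [163.9 177.7 333.6 342.5] [167.1 181.5 338.  347.1]
[243, 243, 243, 243, 242, 243, 242, 242, 237, 216, 181, 167, 161, 161, 159, 160, 160, 163, 166, 160, 164, 165, 169, 172, 182, 200, 221, 226, 220, 214]
```

```bash
python3 -c "
from h import *
im=cv2.imread('pics/w13.png'); g=im.min(2).astype(int); print('col281',g[150:420:3,281].tolist())
for r in (172,178,190,195): print(r,'L',g[r,185:225].tolist(),'R',g[r,340:380].tolist())
"
```

```text
col281 [187, 241, 243, 243, 243, 243, 237, 167, 159, 163, 164, 172, 221, 214, 213, 206, 140, 21, 21, 21, 19, 96, 208, 211, 207, 185, 50, 21, 25, 20, 127, 205, 204, 205, 203, 203, 205, 185, 28, 15, 17, 18, 19, 12, 16, 13, 15, 16, 13, 13, 8, 11, 9, 7, 12, 9, 11, 12, 11, 12, 12, 20, 7, 16, 13, 14, 13, 40, 76, 77, 76, 74, 75, 78, 75, 74, 76, 73, 76, 78, 62, 45, 22, 13, 11, 16, 18, 14, 15, 10]
172 L [240, 241, 241, 234, 214, 182, 168, 164, 162, 162, 165, 165, 162, 162, 162, 159, 161, 160, 162, 161, 162, 160, 157, 157, 158, 161, 159, 158, 157, 159, 159, 156, 159, 159, 156, 155, 160, 157, 157, 156] R [163, 163, 159, 159, 160, 157, 163, 164, 160, 161, 161, 158, 156, 159, 158, 158, 158, 161, 159, 159, 158, 160, 161, 159, 162, 162, 165, 164, 170, 185, 216, 236, 241, 243, 243, 243, 242, 243, 242, 242]
178 L [238, 221, 183, 156, 163, 163, 163, 163, 162, 164, 164, 165, 167, 165, 166, 167, 166, 167, 164, 164, 163, 167, 164, 163, 162, 165, 162, 162, 162, 163, 163, 161, 162, 159, 159, 162, 160, 159, 159, 160] R [167, 170, 169, 164, 169, 169, 169, 169, 167, 164, 165, 162, 163, 164, 163, 161, 167, 166
[... 231 characters left out ...]
0, 209, 213, 211, 210, 210, 209, 206, 208, 210, 211, 209, 209, 205, 207, 207, 205, 203] R [208, 209, 209, 208, 204, 206, 208, 209, 207, 210, 208, 210, 211, 212, 211, 215, 213, 213, 212, 212, 208, 211, 207, 208, 203, 207, 209, 209, 211, 211, 208, 206, 203, 207, 224, 236, 242, 242, 241, 242]
195 L [230, 210, 202, 206, 206, 203, 205, 207, 204, 206, 206, 205, 207, 209, 208, 206, 205, 207, 207, 207, 209, 206, 206, 207, 208, 212, 208, 208, 209, 207, 205, 205, 208, 209, 208, 209, 207, 205, 204, 208] R [209, 205, 207, 205, 205, 205, 206, 207, 205, 202, 199, 203, 207, 209, 210, 212, 212, 212, 210, 210, 210, 206, 204, 205, 207, 210, 211, 211, 210, 206, 205, 204, 207, 225, 235, 241, 241, 241, 241, 242]
```

```bash
python3 -c "
from h import *
np.set_printoptions(precision=4,suppress=True)
s=manip.read_state();M=vision.camera_model('wrist')
for rib in (None,350):
  L=[[45,35,0],[45,-35,0],[45,35,12],[45,-35,12]];uv=[(190,169.7),(370,169.7),(184.5,184.7),(374.5,184.7)]
  p,r=fit_held(L,uv,M,s['tool_pos'],1.8193,(.2,0,0,-.015)); 
print(p,np.degrees(p[0]));print(r)
ct,st=np.cos(p[0]),np.sin(p[0])
for n,x,z in(('end',45,0),('tip',-63,0),('tiptop',-63,6),('cor',-45,12)): print(n,1e3*p[1]+ct*x-st*z,1e3*p[3]+st*x+ct*z)
print(s['tool_pos'][2])
"
```

```text
[ 0.2876  0.007  -0.0001 -0.0125] 16.48057666007604
[[ 0.5886  0.0288]
 [-1.2073 -0.3034]
 [-0.4684  0.3215]
 [ 1.0441 -0.0666]]
end 50.165865197124944 0.314437536395511
tip -53.39705862585069 -30.32411349390859
tiptop -55.09920034975647 -24.5706177259655
cor -39.540854769832976 -13.710696786305062
0.09430584499965187
```

>>> {"op": "arm_command", "data": {
  "motion": [
    {"x": 0, "y": 0, "z": -0.01, "yaw": 0, "grip": 255},
    {"x": 0, "y": 0, "z": -0.01, "yaw": 0, "grip": 255},
    {"x": -0.015, "y": 0, "z": 0, "yaw": 0, "grip": 255},
    {"x": -0.02, "y": 0, "z": 0, "yaw": 0, "grip": 255},
    {"x": -0.008, "y": 0, "z": 0, "yaw": 0, "grip": 255},
    {"x": 0, "y": 0, "z": 0, "yaw": 0, "grip": 255},
    {"x": 0, "y": 0, "z": 0, "yaw": 0, "grip": 255},
    {"x": 0, "y": 0, "z": 0, "yaw": 0, "grip": 255}
  ]
}}

```text
time: 11.43
tool_pos: [0.4659, -0.1717, 0.1126]
ee_rot: [-0.001, 0.613, 0.79, -0.0]
wrist_force: [0.5, 0.8, -1.9]
opening: 0.0432
finger_force: 44.7
```

```bash
python3 -c "
from h import *
hf()"
```

```text
t 11.43 heater-frame TCP mm x 9.5 y 1.3 z 112.6 yawerr 0.09 [ 0.5  0.8 -1.9] 0.043206833714243977
```

>>> {"op": "arm_command", "data": {
  "motion": [
    {"x": -0.004, "y": 0.001, "z": 0.01, "yaw": 0, "grip": 255},
    {"x": 0, "y": 0, "z": 0.015, "yaw": 0, "grip": 255},
    {"x": 0, "y": 0, "z": 0.005, "yaw": 0, "grip": 255},
    {"x": 0, "y": 0, "z": 0, "yaw": 0, "grip": 255},
    {"x": 0, "y": 0, "z": 0, "yaw": 0, "grip": 255}
  ]
}}

```text
time: 11.85
tool_pos: [0.4676, -0.1749, 0.082]
ee_rot: [-0.001, 0.613, 0.79, -0.0]
wrist_force: [-2.3, 2.2, 4.1]
opening: 0.0432
finger_force: 52.1
```

```bash
python3 -c "
from h import *
band('w14')
g=cv2.imread('pics/w14.png').min(2).astype(int); print(g[155:195:1,281].tolist()); print(g[190,170:215].tolist(),g[190,345:385].tolist())"
```

```text
t 11.85 heater-frame TCP mm x 6.0 y 0.4 z 82.0 yawerr 0.17 [-2.3  2.2  4.1] 0.04320863924650204
225 edges 172.5 184.5 -38 27
281 edges 170.5 182.5 -35 25
340 edges 168.5 181.5 -37 25
[215, 215, 215, 214, 214, 215, 214, 209, 200, 198, 214, 230, 234, 233, 230, 212, 177, 149, 136, 135, 136, 138, 139, 137, 136, 136, 139, 153, 177, 199, 207, 210, 208, 207, 207, 208, 208, 207, 204, 202]
[233, 232, 232, 233, 231, 233, 234, 234, 235, 235, 233, 233, 233, 233, 223, 203, 197, 197, 199, 202, 201, 198, 199, 202, 203, 202, 201, 204, 202, 202, 202, 204, 203, 202, 204, 201, 203, 205, 207, 205, 206, 204, 201, 201, 200] [201, 202, 205, 207, 209, 210, 209, 208, 208, 205, 205, 203, 203, 200, 199, 202, 204, 204, 207, 204, 203, 200, 198, 199, 215, 234, 238, 240, 240, 240, 238, 240, 239, 240, 239, 239, 239, 239, 240, 239]
```

>>> {"op": "arm_command", "data": {
  "motion": [
    {"x": 0, "y": 0, "z": -0.006, "yaw": 0, "grip": 255},
    {"x": 0, "y": 0, "z": 0, "yaw": 0, "grip": 255},
    {"x": 0, "y": 0, "z": 0, "yaw": 0, "grip": 255}
  ]
}}

```text
time: 12.15
tool_pos: [0.4687, -0.1763, 0.0889]
ee_rot: [0.0, 0.614, 0.79, 0.0]
wrist_force: [-0.7, -0.3, -2.2]
opening: 0.0434
finger_force: 51.1
```

```bash
python3 -c "
from h import *
band('w15')
g=cv2.imread('pics/w15.png').min(2).astype(int); print(g[190,170:215].tolist(),g[190,345:385].tolist())
im=cv2.imread('pics/w15.png')
b=cv2.imread('pics/w14.png')
cv2.imwrite('pics/v.png',np.hstack([cv2.resize(im,(460,345)),cv2.resize(b[130:400,120:420],(330,297)) if 0 else cv2.resize(b,(460,345))])[:, :])"
```

```text
t 12.15 heater-frame TCP mm x 4.3 y -0.3 z 88.9 yawerr 0.07 [-0.7 -0.3 -2.2] 0.04344885178575623
225 edges 169.5 184.5 -51 25
281 edges 170.5 182.5 -33 25
340 edges 168.5 181.5 -35 24
[232, 232, 234, 232, 234, 234, 234, 234, 235, 235, 235, 235, 235, 232, 226, 206, 196, 200, 201, 202, 199, 202, 203, 203, 199, 202, 201, 202, 204, 204, 202, 201, 204, 205, 205, 205, 203, 205, 206, 206, 207, 206, 204, 203, 202] [203, 204, 207, 209, 210, 210, 208, 207, 208, 207, 207, 205, 203, 201, 203, 202, 203, 207, 206, 209, 204, 203, 198, 199, 212, 230, 237, 239, 240, 240, 240, 241, 240, 239, 240, 240, 240, 240, 239, 240]
```

View pics/w15.png

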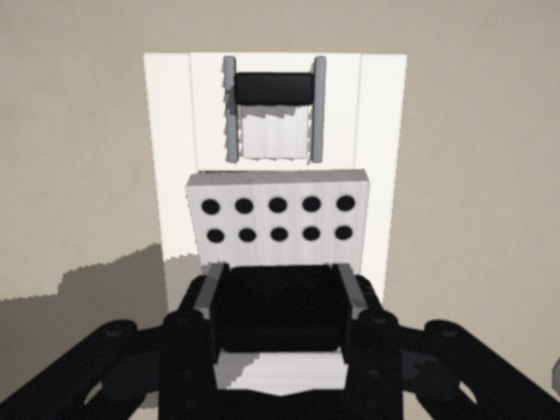

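The view shows the heater's +x corners at (145,54) and (406,54), so its centre column is 275.5. The tilted insert's edge runs from (188,183) to (369,180), centred at 278.5, so the plate sits about 1.5–2 mm too far right. The catch is open and its leading edge is at row 158.

```bash
python3 -c "
from h import *
np.set_printoptions(precision=4,suppress=True)
M=vision.camera_model('wrist'); print(M['cx'])
p,r=fit([[100,59,58],[100,-59,58],[54,15,65],[54,-15,65]],[(145,54),(406,54),(242,158),(309,158)],M,[.4695,-.1806,1.8193]); print(p,np.degrees(p[2]),r); hf(); hf(p)
p,r=fit([[100,59,58],[100,-59,58]],[(145,54),(406,54)],M,[.4695,-.1806,1.8193]); print(p,r); hf(p)
s=manip.read_state()
L=[[45,35,0],[45,-35,0],[45,35,12],[45,-35,12]];uv=[(193,172.5),(366,168.5),(187.5,185),(369.5,181.3)]
p,r=fit_held(L,uv,M,s['tool_pos'],1.8193,(.2,0,0,-.015)); print(p,np.degrees(p[0]),r)
ct,st=np.cos(p[0]),np.sin(p[0])
for n,x,z in(('end',45,0),('tip',-63,0),('tiptop',-63,6),('cor',-45,12)): print(n,1e3*p[1]+ct*x-st*z,1e3*p[3]+st*x+ct*z)
"
```

```text
280.2743228258452
[ 0.4679 -0.1809  1.8216] 104.36973874829393 [[-4.622  -1.0389]
 [ 3.9867 -1.0419]
 [ 0.6753  2.2974]
 [-0.6569  2.267 ]]
t 12.20 heater-frame TCP mm x 4.3 y -0.2 z 88.9 yawerr 0.06 [-1.   0.3 -2.1] 0.04336546661356049
t 12.20 heater-frame TCP mm x 4.2 y -1.9 z 88.9 yawerr -0.07 [-1.   0.3 -2.1] 0.04336546661356049
[ 0.4681 -0.1813  1.8216] [[-4.1004  0.1027]
 [ 4.2761  0.0956]]
t 12.20 heater-frame TCP mm x 4.6 y -1.7 z 88.9 yawerr -0.07 [-1.   0.3 -2.1] 0.04336546661356049
[ 0.2284  0.0049  0.0003 -0.0156] 13.088080075043417 [[ 0.5297 -2.2806]
 [-1.5019  2.0209]
 [-0.404  -1.8818]
 [ 1.3087  2.1278]]
end 48.71103087310873 -5.40575421786089
tip -56.483463838137745 -29.86221108400433
tiptop -57.842155886256826 -24.01807248893508
cor -41.66843214916816 -14.097857749508593
```

>>> {"op": "arm_command", "data": {
  "motion": [
    {"x": 0.004, "y": -0.002, "z": -0.001, "yaw": 0.8, "grip": 255},
    {"x": 0, "y": 0, "z": 0, "yaw": 0, "grip": 255},
    {"x": 0, "y": 0, "z": 0.004, "yaw": 0, "grip": 255},
    {"x": 0, "y": 0, "z": 0.004, "yaw": 0, "grip": 255},
    {"x": 0, "y": 0, "z": 0, "yaw": 0, "grip": 255},
    {"x": 0, "y": 0, "z": 0, "yaw": 0, "grip": 255}
  ]
}}

```text
time: 12.7
tool_pos: [0.4653, -0.1729, 0.0813]
ee_rot: [-0.0, 0.619, 0.785, -0.0]
wrist_force: [-0.3, 0.1, -2.1]
opening: 0.0434
finger_force: 51.1
```

```bash
sed -i 's/H=(0.4695,-0.1806,1.8193)/H=(0.4680,-0.1811,1.8205)/' h.py; python3 -c "
from h import *
band('w16')"
```

```text
t 12.70 heater-frame TCP mm x 8.6 y 0.6 z 81.3 yawerr -0.80 [-0.3  0.1 -2.1] 0.04339217779631869
225 edges 172.5 184.5 -33 22
281 edges 169.5 183.5 -24 24
340 edges 168.5 181.5 -36 24
```

>>> {"op": "arm_command", "data": {
  "motion": [
    {"x": 0, "y": 0, "z": 0.002, "yaw": 0, "grip": 255},
    {"x": 0, "y": 0, "z": 0.002, "yaw": 0, "grip": 255},
    {"x": 0, "y": 0, "z": 0.001, "yaw": 0, "grip": 255},
    {"x": 0, "y": 0, "z": 0, "yaw": 0, "grip": 255},
    {"x": 0, "y": 0, "z": 0, "yaw": 0, "grip": 255}
  ]
}}

```text
time: 13.17
tool_pos: [0.4653, -0.1729, 0.0767]
ee_rot: [-0.0, 0.619, 0.785, -0.0]
wrist_force: [-1.5, 0.2, -2.4]
opening: 0.0433
finger_force: 51.0
```

```bash
python3 -c "
from h import *
band('w17')"
```

```text
t 13.17 heater-frame TCP mm x 8.6 y 0.5 z 76.7 yawerr -0.81 [-1.5  0.2 -2.4] 0.04331712987625381
225 edges 172.5 184.5 -25 28
281 edges 169.5 182.5 -22 24
340 edges 168.5 181.5 -37 25
```

Free in the pocket. A little lower, until the tip touches the floor.

>>> {"op": "arm_command", "data": {
  "motion": [
    {"x": 0, "y": 0, "z": 0.001, "yaw": 0, "grip": 255},
    {"x": 0, "y": 0, "z": 0.001, "yaw": 0, "grip": 255},
    {"x": 0, "y": 0, "z": 0, "yaw": 0, "grip": 255},
    {"x": 0, "y": 0, "z": 0, "yaw": 0, "grip": 255}
  ]
}}

```text
time: 13.55
tool_pos: [0.4655, -0.1726, 0.0751]
ee_rot: [0.0, 0.619, 0.785, 0.0]
wrist_force: [-0.4, 2.4, 4.4]
opening: 0.0431
finger_force: 51.2
```

```bash
python3 -c "
from h import *
hf()"
```

```text
t 13.55 heater-frame TCP mm x 8.9 y 0.3 z 75.1 yawerr -0.77 [-0.4  2.4  4.4] 0.04314231584005042
```

>>> {"op": "arm_command", "data": {
  "motion": [
    {"x": 0, "y": 0, "z": -0.0012, "yaw": 0, "grip": 255},
    {"x": -0.003, "y": 0, "z": 0, "yaw": 0, "grip": 255},
    {"x": -0.003, "y": 0, "z": 0, "yaw": 0, "grip": 255},
    {"x": -0.003, "y": 0, "z": 0, "yaw": 0, "grip": 255},
    {"x": -0.002, "y": 0, "z": 0, "yaw": 0, "grip": 255},
    {"x": 0, "y": 0, "z": 0, "yaw": 0, "grip": 255},
    {"x": 0, "y": 0, "z": 0, "yaw": 0, "grip": 255}
  ]
}}

```text
time: 14.13
tool_pos: [0.4682, -0.1839, 0.0759]
ee_rot: [0.0, 0.619, 0.785, 0.0]
wrist_force: [0.3, 0.3, -1.6]
opening: 0.0439
finger_force: 50.5
```

```bash
python3 -c "
from h import *
band('w18')"
```

```text
t 14.13 heater-frame TCP mm x -2.7 y 0.5 z 75.9 yawerr -0.83 [ 0.3  0.3 -1.6] 0.04390419857328906
225 edges 161.5 151.5 -55 30
281 edges 160.5 182.5 -64 24
340 edges 159.5 181.5 -54 25
```

>>> {"op": "arm_command", "data": {
  "motion": [
    {"x": -0.002, "y": 0, "z": 0, "yaw": 0, "grip": 255},
    {"x": -0.002, "y": 0, "z": 0, "yaw": 0, "grip": 255},
    {"x": 0, "y": 0, "z": 0, "yaw": 0, "grip": 255},
    {"x": 0, "y": 0, "z": 0, "yaw": 0, "grip": 255}
  ]
}}

```text
time: 14.52
tool_pos: [0.469, -0.1876, 0.076]
ee_rot: [0.0, 0.619, 0.785, -0.0]
wrist_force: [0.6, -0.1, -1.7]
opening: 0.0435
finger_force: 50.5
```

>>> {"op": "arm_command", "data": {
  "motion": [
    {"x": 0, "y": 0, "z": 0.001, "yaw": 0, "grip": 255},
    {"x": 0.002, "y": 0, "z": 0.0026, "yaw": 0, "grip": 255},
    {"x": 0.0019, "y": 0, "z": 0.0027, "yaw": 0, "grip": 255},
    {"x": 0, "y": 0, "z": 0, "yaw": 0, "grip": 255},
    {"x": 0, "y": 0, "z": 0, "yaw": 0, "grip": 255}
  ]
}}

```text
time: 14.93
tool_pos: [0.4693, -0.1836, 0.0701]
ee_rot: [0.001, 0.619, 0.786, 0.001]
wrist_force: [2.3, 1.2, 3.9]
opening: 0.0434
finger_force: 50.2
```

```bash
python3 -c "
from h import *
band('w19')"
```

```text
t 14.93 heater-frame TCP mm x -2.7 y -0.6 z 70.1 yawerr -0.75 [2.3 1.2 3.9] 0.04339346155126839
225 edges 163.5 153.5 -60 41
281 edges 162.5 184.5 -56 27
340 edges 162.5 183.5 -51 30
```

>>> {"op": "arm_command", "data": {
  "motion": [
    {"x": 0.0018, "y": 0.0005, "z": 0.0028, "yaw": 0, "grip": 255},
    {"x": 0.0016, "y": 0, "z": 0.0029, "yaw": 0, "grip": 255},
    {"x": 0, "y": 0, "z": 0, "yaw": 0, "grip": 255},
    {"x": 0, "y": 0, "z": 0, "yaw": 0, "grip": 255}
  ]
}}

```text
time: 15.32
tool_pos: [0.4684, -0.1798, 0.0642]
ee_rot: [0.0, 0.619, 0.786, 0.0]
wrist_force: [1.6, 2.2, 2.5]
opening: 0.0435
finger_force: 51.8
```

```bash
python3 -c "
from h import *
band('w20')"
```

```text
t 15.32 heater-frame TCP mm x 1.1 y -0.7 z 64.2 yawerr -0.75 [1.6 2.2 2.5] 0.04350027154831235
225 edges 174.5 165.5 -55 40
281 edges 174.5 186.5 -57 31
340 edges 173.5 185.5 -52 32
```

>>> {"op": "arm_command", "data": {
  "motion": [
    {"x": 0.001, "y": 0, "z": 0.002, "yaw": 0, "grip": 255},
    {"x": 0.0005, "y": 0, "z": 0.002, "yaw": 0, "grip": 255},
    {"x": 0, "y": 0, "z": 0, "yaw": 0, "grip": 255},
    {"x": 0, "y": 0, "z": 0, "yaw": 0, "grip": 255}
  ]
}}

```text
time: 15.7
tool_pos: [0.4676, -0.1782, 0.0601]
ee_rot: [0.0, 0.619, 0.786, 0.0]
wrist_force: [1.2, 4.3, 6.6]
opening: 0.043
finger_force: 53.3
```

```bash
python3 -c "
from h import *
band('w21')
g=cv2.imread('pics/w21.png').min(2).astype(int); print(g[150:200,281].tolist())"
```

```text
t 15.70 heater-frame TCP mm x 2.9 y -0.3 z 60.1 yawerr -0.76 [1.2 4.3 6.6] 0.04296228239283974
225 edges 180.5 171.5 -49 37
281 edges 179.5 187.5 -50 37
340 edges 179.5 187.5 -46 34
[210, 207, 210, 210, 208, 210, 210, 206, 207, 205, 207, 208, 205, 204, 198, 184, 183, 203, 225, 230, 229, 230, 227, 230, 228, 230, 228, 228, 223, 200, 150, 99, 87, 92, 99, 101, 105, 129, 165, 193, 209, 214, 216, 215, 213, 211, 215, 212, 206, 192]
```

>>> {"op": "arm_command", "data": {
  "motion": [
    {"x": 0.0005, "y": 0, "z": 0.0015, "yaw": 0, "grip": 255},
    {"x": 0.0005, "y": 0, "z": 0.001, "yaw": 0, "grip": 255},
    {"x": 0, "y": 0, "z": 0, "yaw": 0, "grip": 255},
    {"x": 0, "y": 0, "z": 0, "yaw": 0, "grip": 255}
  ]
}}

```text
time: 16.08
tool_pos: [0.4674, -0.1774, 0.058]
ee_rot: [0.0, 0.619, 0.786, 0.0]
wrist_force: [0.8, 3.9, 11.5]
opening: 0.0432
finger_force: 54.4
```

```bash
python3 -c "
from h import *
band('w22')"
```

```text
t 16.08 heater-frame TCP mm x 3.7 y -0.3 z 58.0 yawerr -0.77 [ 0.8  3.9 11.5] 0.0431560006143785
225 edges 184.5 175.5 -47 45
281 edges 183.5 188.5 -48 38
340 edges 182.5 188.5 -45 38
```

>>> {"op": "arm_command", "data": {
  "motion": [
    {"x": 0.0005, "y": 0, "z": 0.001, "yaw": 0, "grip": 255},
    {"x": 0.0005, "y": 0, "z": 0.0015, "yaw": 0, "grip": 255},
    {"x": 0, "y": 0, "z": 0, "yaw": 0, "grip": 255},
    {"x": 0, "y": 0, "z": 0, "yaw": 0, "grip": 255}
  ]
}}

```text
time: 16.47
tool_pos: [0.4674, -0.1774, 0.0577]
ee_rot: [0.001, 0.619, 0.785, 0.0]
wrist_force: [-4.0, 2.8, 46.9]
opening: 0.0434
finger_force: 58.9
```

```bash
python3 -c "
from h import *
band('w23')"
```

```text
t 16.47 heater-frame TCP mm x 3.8 y -0.4 z 57.7 yawerr -0.82 [-4.   2.8 46.9] 0.043424521093573906
225 edges 184.5 175.5 -47 42
281 edges 183.5 188.5 -45 38
340 edges 183.5 188.5 -47 34
```

>>> {"op": "arm_command", "data": {
  "motion": [
    {"x": 0, "y": 0, "z": -0.002, "yaw": 0, "grip": 255},
    {"x": 0, "y": 0, "z": 0, "yaw": 0, "grip": 0},
    {"x": 0, "y": 0, "z": 0, "yaw": 0, "grip": 0},
    {"x": 0, "y": 0, "z": 0, "yaw": 0, "grip": 0},
    {"x": 0, "y": 0, "z": 0, "yaw": 0, "grip": 0},
    {"x": 0, "y": 0, "z": -0.01, "yaw": 0, "grip": 0},
    {"x": 0, "y": 0, "z": -0.03, "yaw": 0, "grip": 0},
    {"x": 0, "y": 0, "z": -0.04, "yaw": 0, "grip": 0}
  ]
}}

```text
time: 17.18
tool_pos: [0.4653, -0.1763, 0.1361]
ee_rot: [-0.003, 0.619, 0.785, -0.001]
wrist_force: [0.9, 0.8, -0.6]
opening: 0.0853
finger_force: 0.0
```

>>> {"op": "arm_command", "data": {
  "motion": [
    {"x": 0, "y": 0, "z": -0.04, "yaw": -0.8, "grip": 0},
    {"x": -0.02, "y": 0, "z": -0.04, "yaw": 0, "grip": 0},
    {"x": -0.02, "y": 0, "z": -0.02, "yaw": 0, "grip": 0},
    {"x": 0, "y": 0, "z": 0, "yaw": 0, "grip": 0},
    {"x": 0, "y": 0, "z": 0, "yaw": 0, "grip": 0},
    {"x": 0, "y": 0, "z": 0, "yaw": 0, "grip": 0}
  ]
}}

```text
time: 17.68
tool_pos: [0.4756, -0.2137, 0.2338]
ee_rot: [-0.001, 0.614, 0.79, -0.0]
wrist_force: [0.3, 0.5, -0.5]
opening: 0.0855
finger_force: 0.0
```

```bash
python3 -c "
from h import *
hf(); im=vision.get_image('wrist'); M=vision.camera_model('wrist'); cv2.imwrite('pics/w24.png',im)
H=(0.4680,-0.1811,1.8205); c,s=np.cos(H[2]),np.sin(H[2]); W=lambda l:[H[0]+c*l[0]/1e3-s*l[1]/1e3,H[1]+s*l[0]/1e3+c*l[1]/1e3,l[2]/1e3]
for l in ([100,59,58],[100,-59,58],[47,37,58],[47,-37,58],[45,35,57],[45,-35,57],[-45,35,57],[-45,-35,57],[0,22,93],[0,-22,93],[-54,52,63],[-54,-52,63],[54,0,65],[84,0,90]): print(l,np.round(proj('x',[W(l)],M)[0],1))
for n in('insert','heater','catch_tab','handle_top'):
  for d in vision.silhouettes('wrist',n)[:2]: print(n,d['conf'],d['rect'])
g=im.min(2); x0=int(proj('x',[W([45,0,57])],M)[0][0])
print(x0,[ (r,int(g[r,x0+28])) for r in range(40,330,2)])
"
```

```text
t 17.68 heater-frame TCP mm x -33.5 y 0.7 z 233.8 yawerr -0.01 [ 0.3  0.5 -0.5] 0.08548000695462789
[100, 59, 58] [206.3  23.4]
[100, -59, 58] [356.3  23.6]
[47, 37, 58] [236.5  94.2]
[47, -37, 58] [325.7  94.3]
[45, 35, 57] [239.1  96.7]
[45, -35, 57] [323.1  96.8]
[-45, 35, 57] [242.3 200.7]
[-45, -35, 57] [319.5 200.8]
[0, 22, 93] [252.7 157.3]
[0, -22, 93] [309.4 157.4]
[-54, 52, 63] [223.  212.1]
[-54, -52, 63] [338.8 212.3]
[54, 0, 65] [281.2  85. ]
[84, 0, 90] [281.3  39.5]
insert 0.62 [237.8, 93.1, 86.7, 118.5]
heater 0.66 [206.6, 21.6, 148.4, 220.8]
catch_tab 0.97 [260.6, 29.9, 40.4, 52.1]
handle_top 0.72 [240.6, 95.4, 81.9, 114.7]
281 [(40, 194), (42, 196), (44, 197), (46, 202), (48, 204), (50, 208), (52, 209), (54, 206), (56, 207), (58, 208), (60, 208), (62, 211), (64, 211), (66, 209), (68, 208), (70, 212), (72, 212), (74, 210), (76, 213), (78, 214), (80, 216), (82, 216), (84, 218), (86, 221), (88, 223), (90, 220), (92, 166), (94, 90), (96, 184), (98, 211), (100, 211), (102, 179), (104, 100), (106, 57), (108, 77), (110, 157), (112, 205), (114, 210), (116, 212), (118, 197),
[... 550 characters left out ...]
74), (214, 185), (216, 191), (218, 190), (220, 189), (222, 188), (224, 187), (226, 183), (228, 182), (230, 187), (232, 186), (234, 184), (236, 185), (238, 185), (240, 170), (242, 141), (244, 141), (246, 140), (248, 139), (250, 139), (252, 137), (254, 140), (256, 141), (258, 139), (260, 138), (262, 139), (264, 141), (266, 138), (268, 138), (270, 138), (272, 138), (274, 139), (276, 141), (278, 136), (280, 138), (282, 139), (284, 136), (286, 138), (288, 140), (290, 137), (292, 137), (294, 135), (296, 140), (298, 139), (300, 140), (302, 135), (304, 141), (306, 137), (308, 138), (310, 140), (312, 136), (314, 140), (316, 137), (318, 136), (320, 138), (322, 135), (324, 141), (326, 137), (328, 137)]
```

>>> {"op": "arm_command", "data": {
  "motion": [
    {"x": 0.02, "y": 0.0007, "z": 0, "yaw": 0, "grip": 255},
    {"x": 0.03, "y": 0, "z": 0, "yaw": 0, "grip": 255},
    {"x": 0.0135, "y": 0, "z": 0.02, "yaw": 0, "grip": 255},
    {"x": 0, "y": 0, "z": 0.04, "yaw": 0, "grip": 255},
    {"x": 0, "y": 0, "z": 0.04, "yaw": 0, "grip": 255},
    {"x": 0, "y": 0, "z": 0.02, "yaw": 0, "grip": 255},
    {"x": 0, "y": 0, "z": 0, "yaw": 0, "grip": 255},
    {"x": 0, "y": 0, "z": 0, "yaw": 0, "grip": 255}
  ]
}}

```text
time: 18.6
tool_pos: [0.4607, -0.1521, 0.1134]
ee_rot: [-0.002, 0.613, 0.79, -0.001]
wrist_force: [-0.2, 1.0, -0.2]
opening: 0.0003
finger_force: 0.0
```

```bash
python3 -c "
from h import *
hf()"
```

```text
t 18.60 heater-frame TCP mm x 29.9 y -0.1 z 113.4 yawerr 0.02 [-0.2  1.  -0.2] 0.00026333106883405445
```

>>> {"op": "arm_command", "data": {
  "motion": [
    {"x": 0, "y": 0, "z": 0.02, "yaw": 0, "grip": 255},
    {"x": 0, "y": 0, "z": 0.025, "yaw": 0, "grip": 255},
    {"x": 0, "y": 0, "z": 0.006, "yaw": 0, "grip": 255},
    {"x": 0, "y": 0, "z": 0.003, "yaw": 0, "grip": 255},
    {"x": 0, "y": 0, "z": 0, "yaw": 0, "grip": 255},
    {"x": 0, "y": 0, "z": 0, "yaw": 0, "grip": 255}
  ]
}}

```text
time: 19.1
tool_pos: [0.462, -0.1528, 0.0615]
ee_rot: [0.001, 0.614, 0.79, 0.0]
wrist_force: [-0.0, 0.4, 0.1]
opening: -0.0002
finger_force: 0.0
```

>>> {"op": "arm_command", "data": {
  "motion": [
    {"x": 0, "y": 0, "z": 0.002, "yaw": 0, "grip": 255},
    {"x": 0, "y": 0, "z": 0.002, "yaw": 0, "grip": 255},
    {"x": 0, "y": 0, "z": 0.001, "yaw": 0, "grip": 255},
    {"x": 0, "y": 0, "z": 0, "yaw": 0, "grip": 255},
    {"x": 0, "y": 0, "z": 0, "yaw": 0, "grip": 255}
  ]
}}

```text
time: 19.52
tool_pos: [0.4621, -0.1528, 0.057]
ee_rot: [0.001, 0.614, 0.79, 0.0]
wrist_force: [-2.8, 1.7, 23.8]
opening: -0.0002
finger_force: 11.9
```

The plate's top at its far end stands at z = 57.0 mm, so it is home. Next I push the catch in.

>>> {"op": "arm_command", "data": {
  "motion": [
    {"x": 0, "y": 0, "z": -0.02, "yaw": 0, "grip": 255},
    {"x": 0, "y": 0, "z": -0.035, "yaw": 0, "grip": 255},
    {"x": 0.02, "y": 0, "z": 0, "yaw": 0, "grip": 255},
    {"x": 0.04, "y": 0, "z": 0, "yaw": 0, "grip": 255},
    {"x": 0.02, "y": 0, "z": 0, "yaw": 0, "grip": 255},
    {"x": 0, "y": 0, "z": 0, "yaw": 0, "grip": 255},
    {"x": 0, "y": 0, "z": 0, "yaw": 0, "grip": 255}
  ]
}}

```text
time: 20.1
tool_pos: [0.4417, -0.0741, 0.1107]
ee_rot: [0.0, 0.613, 0.79, 0.0]
wrist_force: [0.0, -0.5, -0.1]
opening: -0.0002
finger_force: 0.0
```

```bash
python3 -c "
from h import *
hf()"
```

```text
t 20.10 heater-frame TCP mm x 110.2 y -1.0 z 110.7 yawerr 0.15 [ 0.  -0.5 -0.1] -0.00020906723317920222
```

>>> {"op": "arm_command", "data": {
  "motion": [
    {"x": 0, "y": -0.001, "z": 0.015, "yaw": 0, "grip": 255},
    {"x": 0, "y": 0, "z": 0.02, "yaw": 0, "grip": 255},
    {"x": 0, "y": 0, "z": 0, "yaw": 0, "grip": 255},
    {"x": -0.005, "y": 0, "z": 0, "yaw": 0, "grip": 255},
    {"x": -0.006, "y": 0, "z": 0, "yaw": 0, "grip": 255},
    {"x": -0.006, "y": 0, "z": 0, "yaw": 0, "grip": 255},
    {"x": 0, "y": 0, "z": 0, "yaw": 0, "grip": 255}
  ]
}}

```text
time: 20.68
tool_pos: [0.4455, -0.0936, 0.076]
ee_rot: [0.001, 0.614, 0.789, 0.0]
wrist_force: [0.6, -0.4, -0.0]
opening: -0.0003
finger_force: 0.0
```

>>> {"op": "arm_command", "data": {
  "motion": [
    {"x": -0.004, "y": 0, "z": 0, "yaw": 0, "grip": 255},
    {"x": -0.004, "y": 0, "z": 0, "yaw": 0, "grip": 255},
    {"x": 0, "y": 0, "z": 0, "yaw": 0, "grip": 255},
    {"x": 0, "y": 0, "z": 0, "yaw": 0, "grip": 255}
  ]
}}

```text
time: 21.02
tool_pos: [0.4471, -0.0999, 0.0754]
ee_rot: [0.0, 0.614, 0.789, 0.0]
wrist_force: [-0.2, 0.0, 0.2]
opening: 0.0001
finger_force: 0.0
```

```bash
python3 -c "
from h import *
hf()"
```

```text
t 21.02 heater-frame TCP mm x 83.8 y 0.2 z 75.4 yawerr -0.04 [-0.2  0.   0.2] 6.0322518600120796e-05
```

>>> {"op": "arm_command", "data": {
  "motion": [
    {"x": -0.002, "y": 0, "z": 0, "yaw": 0, "grip": 255},
    {"x": -0.002, "y": 0, "z": 0, "yaw": 0, "grip": 255},
    {"x": -0.002, "y": 0, "z": 0, "yaw": 0, "grip": 255}
  ]
}}

```text
time: 21.27
tool_pos: [0.4479, -0.1036, 0.0753]
ee_rot: [-0.001, 0.613, 0.79, 0.0]
wrist_force: [-3.3, 17.1, 8.9]
opening: -0.0
finger_force: 8.9
```

```bash
python3 -c "
from h import *
hf(); vision.get_image('side'); 
H=(0.4680,-0.1811,1.8205); c,s=np.cos(H[2]),np.sin(H[2]); W=lambda l:[H[0]+c*l[0]/1e3-s*l[1]/1e3,H[1]+s*l[0]/1e3+c*l[1]/1e3,l[2]/1e3]
for d in vision.silhouettes('side','catch_tab'): print(d['conf'],d['rect'])
print(proj('side',[W([84,0,90]),W([64,0,90])]))"
```

```text
t 21.27 heater-frame TCP mm x 80.1 y 0.4 z 75.3 yawerr 0.12 [-3.3 17.1  8.9] -2.057253333339743e-05
0.47 [260.0, 250.3, 18.0, 22.4]
[[261.13914471 250.7795398 ]
 [266.16423227 255.0436339 ]]
```

>>> {"op": "arm_command", "data": {
  "motion": [
    {"x": -0.001, "y": 0, "z": 0, "yaw": 0, "grip": 255},
    {"x": 0, "y": 0, "z": 0, "yaw": 0, "grip": 255},
    {"x": 0.01, "y": 0, "z": 0, "yaw": 0, "grip": 255},
    {"x": 0.015, "y": 0, "z": 0, "yaw": 0, "grip": 255},
    {"x": 0, "y": 0, "z": -0.03, "yaw": 0, "grip": 255},
    {"x": 0, "y": 0, "z": -0.04, "yaw": 0, "grip": 255},
    {"x": -0.03, "y": 0, "z": -0.04, "yaw": 0, "grip": 255},
    {"x": -0.03, "y": 0, "z": -0.03, "yaw": 0, "grip": 255}
  ]
}}

```text
time: 22.03
tool_pos: [0.4558, -0.1337, 0.2103]
ee_rot: [0.0, 0.612, 0.791, 0.0]
wrist_force: [1.3, -0.0, -0.5]
opening: 0.0001
finger_force: 0.0
```

>>> {"op": "arm_command", "data": {
  "motion": [
    {"x": -0.03, "y": 0, "z": -0.02, "yaw": 0, "grip": 0},
    {"x": -0.03, "y": 0, "z": 0, "yaw": 0, "grip": 0},
    {"x": -0.01, "y": 0, "z": 0, "yaw": 0, "grip": 0},
    {"x": 0, "y": 0, "z": 0, "yaw": 0, "grip": 0},
    {"x": 0, "y": 0, "z": 0, "yaw": 0, "grip": 0}
  ]
}}

```text
time: 22.45
tool_pos: [0.4726, -0.2024, 0.2274]
ee_rot: [-0.001, 0.614, 0.789, -0.0]
wrist_force: [-0.4, 0.5, 0.1]
opening: 0.0606
finger_force: 0.0
```

```bash
python3 -c "
from h import *
hf(); im=vision.get_image('wrist'); M=vision.camera_model('wrist'); cv2.imwrite('pics/w25.png',im)
H=(0.4680,-0.1811,1.8205); c,s=np.cos(H[2]),np.sin(H[2]); W=lambda l:[H[0]+c*l[0]/1e3-s*l[1]/1e3,H[1]+s*l[0]/1e3+c*l[1]/1e3,l[2]/1e3]
for l in ([100,0,58],[70,15,90],[58,-15,90],[70,0,65],[34,0,65],[47,25,58],[45,25,57],[7,0,93]): print(l,np.round(proj('x',[W(l)],M)[0],1))
g=im.min(2)
for y in (5,25):
  x0=int(proj('x',[W([34,y,65])],M)[0][0]); r0=int(proj('x',[W([100,0,58])],M)[0][1])
  print(x0,[(r,int(g[r,x0])) for r in range(max(0,r0-6),r0+150,2)])
for d in vision.silhouettes('wrist','catch_tab'): print(d['conf'],d['rect'])
"
```

```text
t 22.45 heater-frame TCP mm x -21.8 y 0.8 z 227.4 yawerr -0.07 [-0.4  0.5  0.1] 0.06059906686366543
[100, 0, 58] [281.1  39.1]
[70, 15, 90] [260.3  77.8]
[58, -15, 90] [301.6  95.3]
[70, 0, 65] [281.1  79.5]
[34, 0, 65] [281.  126.4]
[47, 25, 58] [250.6 109.5]
[45, 25, 57] [250.8 112. ]
[7, 0, 93] [281.  165.3]
274 [(33, 141), (35, 140), (37, 184), (39, 224), (41, 228), (43, 228), (45, 227), (47, 228), (49, 226), (51, 228), (53, 228), (55, 228), (57, 227), (59, 228), (61, 227), (63, 226), (65, 228), (67, 227), (69, 228), (71, 227), (73, 226), (75, 171), (77, 49), (79, 37), (81, 35), (83, 31), (85, 28), (87, 29), (89, 25), (91, 24), (93, 71), (95, 113), (97, 120), (99, 162), (101, 207), (103, 208), (105, 205), (107, 205), (109, 204), (111, 206), (113, 205), (115, 204), (117, 201), (119, 204), (121, 201), (123, 174), (125, 150), (127, 206), (129, 213), (131, 215), (133, 215), (135, 213), (137, 213), (139, 213), (141, 215), (143, 212), (145, 213), (147, 211), (149, 210), (151, 211), (153, 212), (155, 187), (157, 67), (159, 13), (161, 9), (163, 9), (165, 24), (167, 30), (169, 29), (171, 
[... 324 characters left out ...]
3, 212), (75, 223), (77, 225), (79, 223), (81, 216), (83, 206), (85, 213), (87, 223), (89, 220), (91, 217), (93, 211), (95, 226), (97, 223), (99, 220), (101, 220), (103, 222), (105, 217), (107, 138), (109, 126), (111, 203), (113, 209), (115, 191), (117, 85), (119, 34), (121, 29), (123, 44), (125, 141), (127, 206), (129, 208), (131, 207), (133, 149), (135, 42), (137, 26), (139, 30), (141, 88), (143, 188), (145, 206), (147, 209), (149, 204), (151, 204), (153, 205), (155, 205), (157, 205), (159, 202), (161, 185), (163, 132), (165, 116), (167, 113), (169, 111), (171, 116), (173, 115), (175, 112), (177, 117), (179, 142), (181, 181), (183, 184), (185, 95), (187, 29)]
0.56 [264.8, 77.3, 35.4, 46.8]
```

```bash
python3 -c "
from station import manip
print(manip.hand_in())"
```

```text
the job is handed in; nothing more can be done
None
```

The job is handed in: the plate measured level and home (far-end top at z = 57.0 mm), the catch is pushed in to its stop, and the arm never touched the bystanders; time used was about 22.5 s of 48 s, and no verdict was returned.

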